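Fit a soft press roller and lock it with an R-clip

TASK

Fit the fresh press roller: lift it off its rest, lay its axle gently (no drop) in the bracket's two slots with the drilled end on the fork side, and only then swing the keeper fully down over the axle. Then take the R-clip from its parking plate and, with its bent leg to the front as it hangs there, push its straight leg down through the fork and the axle's cross-hole until its grip sits on the fork and the bent leg has snapped round the axle. The silicone sleeve marks easily: hold it with a light grip (20 to 25 N a finger, never over 40 N), do not bump it on the bracket or the rest, and leave the tin, the stopwatch and the steel block where they are.

Things in the scene. Friction and masses are not known exactly. Their poses are not given: they have to be found in the camera images.
- bracket: Fixed bracket (mm). Origin on the table midway between the slots; x to the back, y along the axle to the fork side, z up. Base plate 8 thick; steel cheeks 8 thick centred at y = -69, +69, each with a slot at x = 0, open on top: 12.5 wide, floor z = 73.8, straight to z = 85, flaring to 24 wide at z = 94 (top). Parking plate for the clip at x = -12, y = 140, top z = 62, hole 7.
- slot_mid (a point): Where the middle of the roller's axle belongs: bracket x = 0, y = 0, z = 80 mm; axes as the bracket's.
- slot_fork_end (a point): Where the axle's cross-hole belongs: bracket x = 0, y = 89, z = 80 mm; axes as the bracket's. The shut keeper's fork lies over it, top face 14 mm above it.
- keeper (a joint): Keeper hinge, rad: 0 = fully shut, arms flat over the axle ends; starts open at 1.75 to 2.05, leaning to the back, 150 mm above the table; stays where left (friction 0.06 N m). One piece: hinge tube along y, two flat steel arms 5 mm thick outside the cheeks. The +y arm (y = 79 to 99) ends in a fork, slot 10 mm wide in y and open to the front; the -y arm carries the grip.
- keeper_hinge (a point): Point on the keeper's hinge axis (which runs along the bracket's y) at bracket x = 55, y = -115.5, z = 91.5 mm, level along the axis with the grip's middle.
- keeper_grip (a point): Middle of the keeper's grip: black round pin, 12 mm diameter, 30 mm long, along the bracket's y, 55 mm from the hinge axis. Shut, it is level with the hinge and in front of it (bracket x = 0, z = 91.5 mm). Clear all round except the arm, 17 mm from its middle toward +y.
- roller_mid (a point): Middle of the loose press roller (0.3 kg, balances here), on the axle line; y along the axle to the drilled end, z up. Soft pale grey sleeve, 36 mm diameter, 100 long, turns stiffly (0.08 N m) on a steel axle 16 mm thick from y = -97 to +100. At |y| = 63 to 75 milled flats, 10 wide (x) by 12.4 tall, sit in the slots; tapers beside them. Starts 62 mm above the table, in the rest.
- axle_hole (a point): Middle of the cross-hole in the axle, on the axle line 89 mm from the roller's middle; axes as the roller's; the hole, 7.5 mm diameter, runs along z.
- rest: Fixed plastic rest that holds the roller at the start: base 70 x 180 x 10 mm, two white posts at y = -69 and +69 mm with shallow open slots 16 mm wide, tops 68 mm above the table. Origin on the table under the roller's middle; axes as the roller's at the start.
- clip_grip (a point): Grasp point of the loose R-clip (50 g): in its black grip, 28 (x) x 14 (y) x 34 (z) mm, on the straight leg's line, 22 mm above the grip's underside. z up along the legs, x to the back. Straight leg 4 mm thick, 41 mm long below the grip; sprung bent leg on the -x side, 33 mm long. Starts hanging in the parking plate, turned as the bracket, lifts straight out. Pushing it home takes 10 to 15 N.
- clip_seat (a point): Point on the clip's straight leg, 14 mm below the grip's underside (36 mm below clip_grip); axes as the clip's. When the clip is home this point is at the middle of the axle's cross-hole.
- clip_leg (a joint): Spring hinge of the clip's bent leg, rad: 0 = relaxed, positive = spread away from the straight leg (about 0.12 while it rides over the axle).
- sleeve: The silicone sleeve on the roller's axle: 36 mm diameter, 100 mm long; origin at its middle, y along the axle.
- screw_tin: Round white tin, 64 mm diameter, 25 mm tall, on the table; origin under its middle. Leave it alone.
- stopwatch: Grey stopwatch, 50 x 62 x 19 mm, lying on the table; origin under its middle. Leave it alone.
- gauge_block: Ground steel block, 25 x 40 x 35 mm, on the table; origin under its middle. Leave it alone.

How it is judged:
By the outcome, as a careful person would: the job done as asked, in the order asked, and still so for the second after the job is handed in, with the robot touching nothing.
It also fails if it takes over 64 s, if anything falls off the work surface, if the arm or the gripper's body presses on something with over 40 N, if the wrist force passes 120 N, or if a joint passes its speed limit or range.

ROBOT

A 7-joint arm with a two-finger parallel gripper is mounted at the origin on a cart in front of the work surface, level with it; the furniture and walls round the work are solid. World frame = base frame: x ahead of the robot, y to its left, z up, the work surface at z = 0. Lengths are in m, angles in rad, forces in N, time in s.
With the tool pointing down it reaches from about 0.4 to 0.875 m from the base axis. Payload 6.5 kg.
Tool frame: the origin (TCP) lies midway between the tips of the shut fingers; the grasp point (between the pads) lies 19 mm behind it (manip.grasp_offset is the distance from the TCP to the grasp point, in m); z points along the fingers, y is the direction in which the jaws open and shut (so a half turn about z gives the same grasp; the last joint's range is limited). The gripper opens to 88 mm and grips with 3 to 60 N. Pads are 18 mm wide; open, the fingers measure 123 mm over their backs; the gripper's body (75 mm by 187 mm) begins 45 mm behind the grasp point.
Start: joints at [-1.217, 0.536, -0.004, 1.538, 0.003, 1.067, -0.071], TCP at [0.265, 0.594, 0.239] pointing down, gripper open.
Joint ranges: [-2.7, 2.7], [-0.37, 2.16], [-1.27, 1.26], [0.24, 2.4], [-1.31, 4.45], [0.19, 1.91], [-2.76, 2.76]. Speed limits (rad/s): [2.39, 2.39, 3.14, 3.14, 3.14, 3.14, 3.14].

INTERFACE

Orientations are given as a 3x3 rotation matrix whose columns are the frame's x, y, z axes.
In Python, from rig import manip gives the robot as it stands. The module is installed in compiled form; this text tells all that it offers.
- The arm moves only by the tool servo_tool, never from a script. Its argument "motion" is a list of rows, each an object of numbers: "x", "y", "z": the shift along the world's x, y, z in cm; "yaw": the turn about the world's z in degrees; "fingers": the closure, from 0 (fully open) to 1 (shut). In form: [{"x": .., "y": .., "z": .., "yaw": .., "fingers": ..}, ...]. A call has 1 to 8 rows; each row shifts and turns the commanded pose from where the row before left it; what a row does not reach is not made up. A row lasts 1/10 s, in which the tool goes at most 50 mm and 8.59 degrees, less where a joint would pass 70% of its speed; a pose out of reach is approached as far as the arm can. A call is refused whole if a number of a shift passes 5 or a number of a turn 8.59, either way. A call with a gripper value outside its range is refused whole. The fingers move at their own pace and stop on an object; the grip force is fixed at half the most. Time passes only in rows, so rows that do not move let the fingers close. It gives the time, the measured TCP pose, the force and the opening at its end, in the units of the state.
- manip.get_state(): the state, without advancing time (a new reading comes with each control period).
- manip.snapshot(name): name is "side" or "top" or "wrist"; returns a dict with "pixels" (420x560x3 uint8, red, green, blue), "range_z" (420x560 float32, m along the optical axis (not along the pixel's ray), 0 where there is no reading), "intrinsics" (3x3 intrinsics, pixels), "R" (3x3) and "t" (3): a world point X has camera coordinates R X + t. Camera axes: x right, y down, z forward; pixel columns grow to the right and rows downward; lengths in m; the calibration is good to about 2 mm. The wrist camera is an equidistant fisheye: a pixel r from the principal point sees the ray r / f radians off the axis. A picture is of the moment at which its call begins.
- manip.job_done(): hands the job in, once; it reports no verdict.
Trained networks look in the newest picture that a camera, given by its name, has taken for a name from the list of things; names that differ only in an ending like _2 or _b are one class to them, and where a whole thing is asked for, a point or a joint stands for the part that bears it (a point fixed in the world has none). Each returns a list of dicts, best first, with "p" (0 to 1); they miss things now and then, are a little off and sometimes report something else, mostly with a low value. They report only what shows in the picture. A call takes as long as a camera call.
- manip.regions_of(query, camera): "pixels" (420x560 bool, what is visible of it).
- manip.place_of(query, camera): "xyz" ([x, y, z] in m, in the coordinates of the camera as it stood for that picture, good to about 4 mm: a listed point, or the origin of a listed thing).
The state is a dict: "t": time; "joint_positions": joint angles; "joint_velocities": joint speeds; "tau": joint torques, N m; "tcp_pos": TCP position; "ee_rot": TCP orientation; "contact_force": force on the tool from outside, world axes, zero at the start; "ft_torque": the same for the moment, N m; "gripper_width": opening from 0.0 (shut) to 1.0 (fully open).
Only numpy, scipy, OpenCV 4.12 (cv2) and the standard library are available. Lean on these libraries where they do the work, as an engineer would, in place of code of your own. Each camera call takes 0.05 s, during which the arm holds its last target.

## Working session

There is one attempt and no reset: what is moved stays moved. The work goes in short steps, Python scripts to look and compute and a tool call to move; the robot and the scene stay as the last step left them, time stands still between calls to the robot, and variables do not carry over. Pictures are saved under pics/ and viewed, and the job is handed in when it is done.

Besides the shell and the picture viewer there is one more tool, called after "Call:" as name(argument=value, ...) on one line, values as JSON. servo_tool: Moves the arm, as the interface text tells. Its arguments: {"type":"object","properties":{"motion":{"type":"array","items":{"type":"object","properties":{"x":{"type":"number"},"y":{"type":"number"},"z":{"type":"number"},"yaw":{"type":"number"},"fingers":{"type":"number"}}}}},"required":["motion"]}

```bash
mkdir -p pics; cat > h.py <<'E'
from rig import manip
import numpy as np, cv2
def snap(c,name=None):
    s=manip.snapshot(c)
    if name: cv2.imwrite(f'pics/{name}.png',cv2.cvtColor(s['pixels'],cv2.COLOR_RGB2BGR))
    return s
def w(s,p): return np.array(s['R']).T@(np.array(p)-np.array(s['t']))
def pl(s,c,q):
    for d in manip.place_of(q,c)[:2]: print(c,q,round(d['p'],2),np.round(w(s,d['xyz'])*1000,1))
def cloud(s):
    K=s['intrinsics'];z=s['range_z'];v,u=np.mgrid[:z.shape[0],:z.shape[1]]
    P=np.stack([(u-K[0,2])/K[0,0]*z,(v-K[1,2])/K[1,1]*z,z],-1)
    return (P-np.array(s['t']))@np.array(s['R'])
E
python3 - <<'E'
from h import *
st=manip.get_state();print({k:np.round(v,3) for k,v in st.items()}, manip.grasp_offset)
for c in ['side','top','wrist']:
    s=snap(c,c+'0');print(c,np.round(s['intrinsics'],1).tolist(),np.round(s['R'],3).tolist(),np.round(s['t'],3))
    if c!='wrist':
      for q in ['bracket','slot_mid','slot_fork_end','keeper_hinge','keeper_grip','roller_mid','axle_hole','rest','clip_grip','clip_seat','screw_tin','stopwatch','gauge_block']: pl(s,c,q)
print(manip.get_state()['t'])
E
```

```text
{'t': np.float64(0.0), 'joint_positions': array([-1.217,  0.537, -0.004,  1.539,  0.003,  1.067, -0.071]), 'joint_velocities': array([-0.   , -0.   ,  0.001, -0.001,  0.001,  0.001, -0.   ]), 'tau': array([-1.0000e-03, -5.7097e+01,  9.9000e-01, -2.5160e+01, -5.6000e-02,
        1.8000e-02,  0.0000e+00]), 'tcp_pos': array([0.265, 0.593, 0.238]), 'ee_rot': array([[-0.913,  0.408, -0.001],
       [ 0.408,  0.913, -0.002],
       [-0.   , -0.002, -1.   ]]), 'contact_force': array([-1.103,  0.566, -0.183]), 'ft_torque': array([ 0.01 , -0.005,  0.005]), 'gripper_width': np.float64(1.001)} 0.0187
side [[526.2, 0.0, 282.5], [0.0, 526.2, 210.3], [0.0, 0.0, 1.0]] [[-1.0, -0.003, 0.017], [-0.017, 0.39, -0.921], [-0.003, -0.921, -0.39]] [0.525 0.088 1.305]
side bracket 0.76 [542.1 136.3   1.4]
side slot_mid 0.87 [547.6 135.1  83.2]
side slot_fork_end 0.71 [550.5 220.5  82.3]
side keeper_hinge 0.65 [588.8  20.9  88.7]
side keeper_grip 0.69 [612.9  13.8 137.7]
side roller_mid 0.6 [ 568.4 -178.1   62.7]
side axle_hole 0.66 [558.8 -86.4  58.7]
side rest 0.56 [ 572.1 -181.5   -5.7]
side clip_grip 0.8
[... 523 characters left out ...]
4 [ 3.816e+02 -2.723e+02 -2.000e-01]
top keeper_hinge 0.66 [595.   16.6  95. ]
top keeper_grip 0.69 [608.6  14.9 145.7]
top roller_mid 0.79 [ 571.  -176.    60.5]
top roller_mid 0.55 [ 566.7 -173.7   -2.7]
top axle_hole 0.71 [552.5 -84.7  63.2]
top rest 0.93 [ 565.8 -175.1   -3. ]
top clip_grip 0.49 [542.9 276.8  83.6]
top clip_seat 0.5 [544.3 278.4  45.1]
top screw_tin 0.67 [592.   18.   89.6]
top screw_tin 0.62 [390.1 -50.5   2.4]
top stopwatch 0.55 [ 384.8 -273.4   -4.1]
top gauge_block 0.44 [ 6.970e+02  3.044e+02 -1.000e-01]
wrist [[325.2, 0.0, 282.2], [0.0, 325.2, 210.6], [0.0, 0.0, 1.0]] [[0.408, 0.913, 0.001], [0.877, -0.392, 0.279], [0.255, -0.113, -0.96]] [-0.651 -0.037  0.389]
1.45
```

View images.

View pics/side0.png

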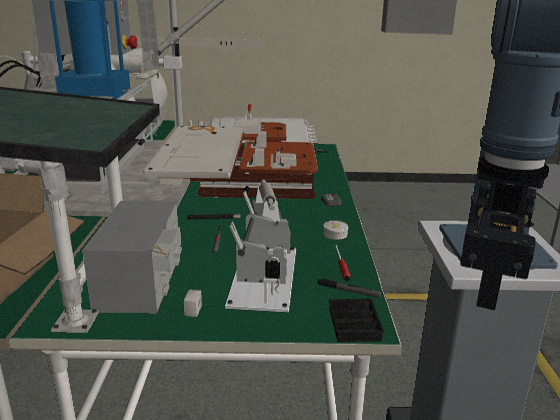

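View pics/top0.png

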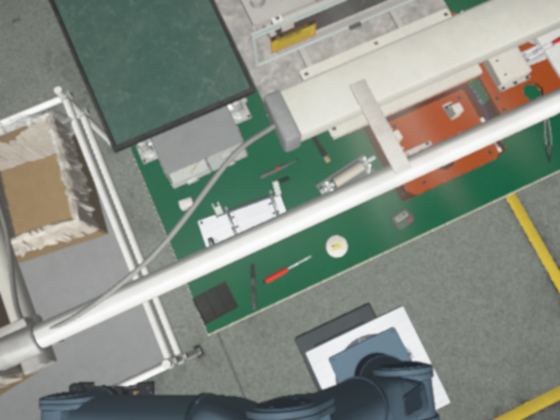

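View pics/wrist0.png

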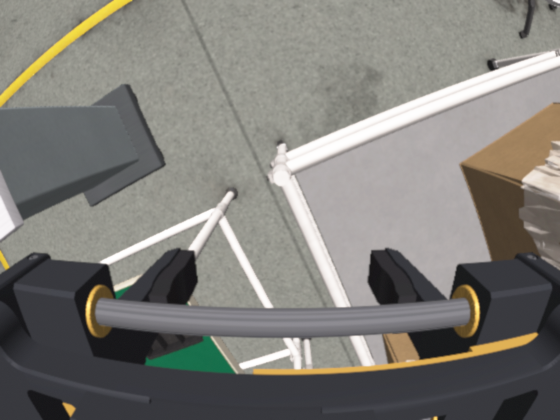

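```bash
python3 - <<'E'
from h import *
for c in ['top','side']:
    s=snap(c);P=cloud(s);ok=s['range_z']>0
    m=ok&(P[...,2]>0.16)
    # height map grid
    for x0 in np.arange(0.3,1.0,0.1):
        print(c,round(x0,1),[ (lambda q: f"{q.min():.2f}-{q.max():.2f}" if q.size else '-')(P[...,2][m&(abs(P[...,0]-x0-.05)<.05)&(abs(P[...,1]-y0-.05)<.05)]) for y0 in np.arange(-0.4,0.5,0.1)])
    np.save(c+'_P.npy',P); 
    # crop bracket+rest
    R=(P[...,0]>.45)&(P[...,0]<.75)&(P[...,1]>-.3)&(P[...,1]<.32)&ok
    v,u=np.where(R);print(u.min(),u.max(),v.min(),v.max())
    x0,x1,y0,y1=(200,320,170,320) if c=='side' else (170,390,130,250)
    cv2.imwrite(f'pics/{c}0z.png',cv2.resize(cv2.cvtColor(s['pixels'],cv2.COLOR_RGB2BGR)[y0:y1,x0:x1],None,fx=3.6,fy=3.6,interpolation=cv2.INTER_CUBIC))
E
```

```text
top 0.3 ['-', '0.95-0.97', '0.95-0.97', '0.95-0.99', '0.95-0.97', '0.95-0.97', '0.95-0.98', '0.94-0.98', '0.90-0.97']
top 0.4 ['-', '0.96-0.99', '0.96-0.99', '0.96-0.99', '0.94-0.99', '0.97-0.99', '0.98-0.99', '-', '0.92-0.95']
top 0.5 ['-', '-', '-', '-', '0.98-0.98', '-', '-', '-', '0.91-0.93']
top 0.6 ['-', '-', '-', '-', '-', '-', '-', '-', '-']
top 0.7 ['-', '-', '-', '-', '-', '-', '-', '-', '-']
top 0.8 ['0.37-0.41', '-', '-', '-', '0.32-0.35', '0.32-0.35', '0.32-0.35', '0.32-0.35', '-']
top 0.9 ['0.28-0.30', '0.17-0.30', '0.17-0.31', '0.16-0.30', '0.33-0.36', '0.34-0.36', '0.34-0.36', '0.34-0.36', '-']
170 559 0 280
side 0.3 ['-', '-', '-', '-', '-', '-', '-', '-', '-']
side 0.4 ['-', '-', '-', '-', '-', '-', '-', '-', '-']
side 0.5 ['-', '-', '-', '-', '-', '-', '-', '-', '-']
side 0.6 ['-', '-', '-', '-', '-', '-', '-', '-', '-']
side 0.7 ['-', '-', '-', '-', '-', '-', '-', '-', '-']
side 0.8 ['0.37-0.55', '-', '-', '0.32-0.34', '0.16-0.35', '0.32-0.34', '0.32-0.35', '0.16-0.35', '-']
side 0.9 ['0.28-0.54', '0.29-0.34', '-', '0.16-0.35', '0.16-0.36', '0.34-0.35', '0.34-0.35', '0.16-0.35', '-']
161 321 157 419
```

View pics/side0z.png

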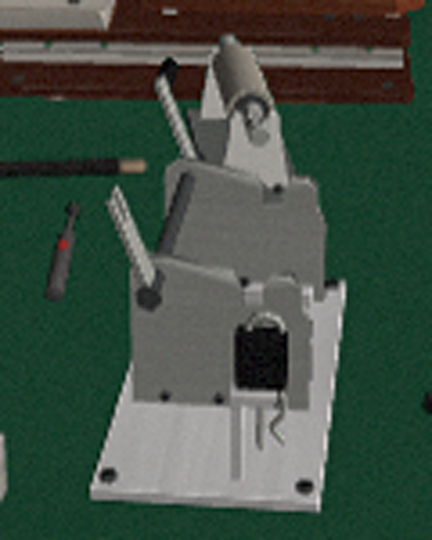

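View pics/top0z.png

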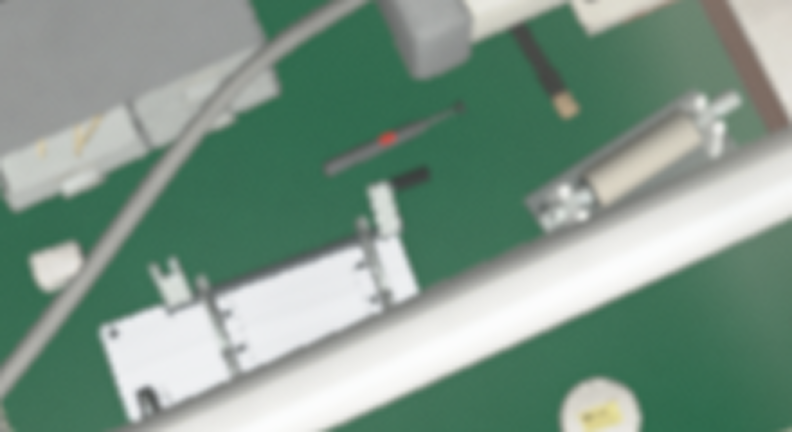

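Call:
servo_tool(motion=[{"x":2.3,"y":-3.8,"yaw":-5.8},{"x":2.3,"y":-3.8,"yaw":-5.8},{"x":2.3,"y":-3.8,"yaw":-5.8},{"x":2.3,"y":-3.8,"yaw":-5.8},{"x":2.3,"y":-3.8,"yaw":-5.8},{"x":2.3,"y":-3.8,"yaw":-5.8},{"x":2.3,"y":-3.8,"yaw":-5.8},{"x":2.3,"y":-3.8,"yaw":-5.8}])

```text
validation failed for argument at $.mo...
```

Call:
servo_tool(motion=[{"x":2.3,"y":-3.8,"yaw":-5.8},{"x":2.3,"y":-3.8,"yaw":-5.8},{"x":2.3,"y":-3.8,"yaw":-5.8},{"x":2.3,"y":-3.8,"yaw":-5.8},{}])

```text
validation failed for argument at $.mo...
```

```bash
cat >> h.py <<'E'
def wcloud(s):  # fisheye
    K=s['intrinsics'];z=s['range_z'];v,u=np.mgrid[:z.shape[0],:z.shape[1]]
    a=(u-K[0,2])/K[0,0];b=(v-K[1,2])/K[1,1];th=np.hypot(a,b)+1e-9
    r=np.tan(th)/th
    P=np.stack([a*r*z,b*r*z,z],-1)
    return (P-np.array(s['t']))@np.array(s['R'])
def wproj(s,X):
    K=s['intrinsics'];c=np.array(s['R'])@np.array(X)+np.array(s['t']);rr=np.hypot(c[0],c[1]);th=np.arctan2(rr,c[2])
    return np.array([K[0,2]+K[0,0]*th*c[0]/rr,K[1,2]+K[1,1]*th*c[1]/rr])
E
python3 - <<'E'
from h import *
st=manip.get_state();print(st['t'],np.round(st['tcp_pos'],4),np.round(st['ee_rot'],3).tolist())
s=snap('wrist','w1')
for q in ['bracket','slot_mid','slot_fork_end','keeper_hinge','keeper_grip','clip_grip','clip_seat']: pl(s,'wrist',q)
np.savez('w1.npz',**{k:np.array(v) for k,v in s.items()})
E
```

```text
1.55 [0.2649 0.5935 0.2387] [[-0.913, 0.408, 0.0], [0.408, 0.913, -0.0], [-0.0, -0.0, -1.0]]
```

View pics/w1.png

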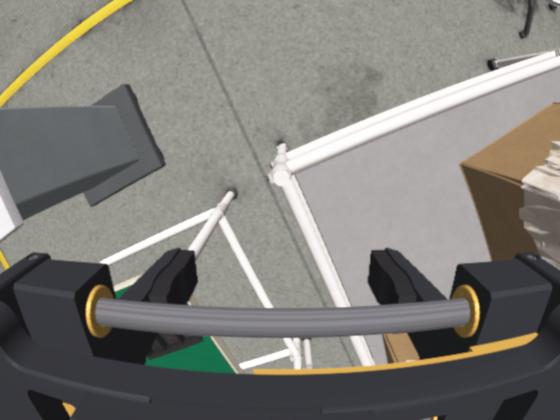

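Call:
servo_tool(motion=[{"x":2.3,"y":-3.8,"z":0,"yaw":-5.8,"fingers":0},{"x":2.3,"y":-3.8,"z":0,"yaw":-5.8,"fingers":0},{"x":2.3,"y":-3.8,"z":0,"yaw":-5.8,"fingers":0},{"x":2.3,"y":-3.8,"z":0,"yaw":-5.8,"fingers":0},{"x":2.3,"y":-3.8,"z":0,"yaw":-5.8,"fingers":0},{"x":2.3,"y":-3.8,"z":0,"yaw":-5.8,"fingers":0},{"x":2.3,"y":-3.8,"z":0,"yaw":-5.8,"fingers":0},{"x":2.3,"y":-3.8,"z":0,"yaw":-5.8,"fingers":0}])

```text
t: 2.75
tcp_pos: [0.4497, 0.288, 0.239]
ee_rot: [[-0.331, 0.944, 0.0], [0.944, 0.331, 0.001], [0.0, 0.001, -1.0]]
contact_force: [1.2, 0.3, 0.9]
gripper_width: 1.002
```

Call:
servo_tool(motion=[{"x":2.4,"y":-3.8,"z":0,"yaw":-5.8,"fingers":0},{"x":2.4,"y":-3.8,"z":0,"yaw":-5.8,"fingers":0},{"x":2.4,"y":-3.8,"z":0,"yaw":-5.8,"fingers":0},{"x":2.5,"y":-3.8,"z":0,"yaw":-5.8,"fingers":0},{"x":0,"y":0,"z":0,"yaw":0,"fingers":0}])

```text
t: 3.25
tcp_pos: [0.549, 0.1304, 0.2393]
ee_rot: [[0.076, 0.997, 0.003], [0.997, -0.076, -0.003], [-0.003, 0.003, -1.0]]
contact_force: [-0.7, 0.1, 0.7]
gripper_width: 0.999
```

```bash

python3 - <<'E'
from h import *
st=manip.get_state();print(st['t'],np.round(st['tcp_pos'],4),np.round(st['ee_rot'],3).tolist())
s=snap('wrist','w1')
for q in ['bracket','slot_mid','slot_fork_end','keeper_hinge','keeper_grip','clip_grip','clip_seat']: pl(s,'wrist',q)
np.savez('w1.npz',**{k:np.array(v) for k,v in s.items()})
E
```

```text
3.25 [0.549  0.1304 0.2393] [[0.076, 0.997, 0.003], [0.997, -0.076, -0.003], [-0.003, 0.003, -1.0]]
wrist bracket 0.65 [542.8 135.9  -1.1]
wrist slot_mid 0.65 [547.  136.8  81.9]
wrist keeper_hinge 0.76 [593.1  12.6  91.3]
wrist clip_grip 0.75 [543.3 276.3  83.1]
wrist clip_grip 0.36 [551.2 -87.5  61.6]
wrist clip_seat 0.81 [546.3 277.9  50.3]
```

View pics/w1.png

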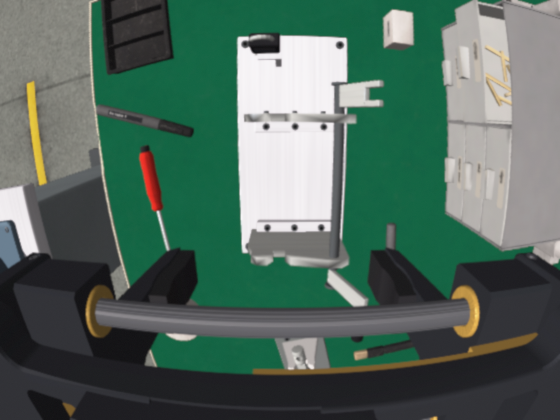

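```bash

python3 - <<'E'
from h import *
s=dict(np.load('w1.npz'));P=wcloud(s);ok=s['range_z']>0
z=P[...,2]
im=cv2.cvtColor(s['pixels'],cv2.COLOR_RGB2BGR)
print('table z',np.median(z[60:200,170:225][ok[60:200,170:225]]))
pz=z[140:210,250:325];print('plate z',np.median(pz))
# left/right edges of plate by row (plate z)
white=(s['pixels'].astype(int).min(-1)>150)
L=[];Rr=[]
for v in list(range(60,110))+list(range(135,215)):
    c=np.where(white[v,225:300])[0]
    u=225+c.min(); L.append(P[v,u])
L=np.array(L);k=abs(L[:,2]-.008)<.006;L=L[k]
f=np.polyfit(L[:,1],L[:,0],1);r=L[:,0]-np.polyval(f,L[:,1]);k=abs(r)<.002;f=np.polyfit(L[k,1],L[k,0],1);print('left edge dx/dy',f,'yaw',-np.degrees(np.arctan(f[0])),k.sum())
# cheek tops
m=ok&(z>.088)&(z<.1)&(P[...,0]>.5)&(P[...,0]<.585)
for lo,hi in [(.04,.1),(.18,.23)]:
    mm=m&(P[...,1]>lo)&(P[...,1]<hi);q=P[mm];print(lo,len(q),q.mean(0),q.min(0),q.max(0))
    ff=np.polyfit(q[:,0],q[:,1],1);print('slope yaw',np.degrees(np.arctan(ff[0])))
    h,_=np.histogram(q[:,0],bins=np.arange(.5,.59,.002));print(h)
crop=im[80:145,225:390];cv2.imwrite('pics/w1a.png',cv2.resize(crop,None,fx=4.8,fy=4.8,interpolation=cv2.INTER_CUBIC))
crop=im[210:280,225:390];cv2.imwrite('pics/w1b.png',cv2.resize(crop,None,fx=4.8,fy=4.8,interpolation=cv2.INTER_CUBIC))
E
```

```text
table z 0.0003127985553558121
plate z 0.008296576581070119
left edge dx/dy [0.07374473 0.48832548] yaw -4.21762755066291 80
0.04 540 [0.55145311 0.06676846 0.09410206] [0.51201326 0.05972575 0.08800356] [0.58494012 0.07276475 0.09999457]
slope yaw -3.010329416964539
[ 0  0  0  0  0  0 13 16 16 19 19 18 19 22 19 13  2  0  0  0  0  0  0  1
 16 19 21 21 21 22 22 22 23 22 22 23 24 23 21 14 14  8  5  0]
0.18 491 [0.55522518 0.20362726 0.09486703] [0.52219677 0.19736267 0.08804688] [0.58495578 0.21000613 0.09999408]
slope yaw -4.3635976111169335
[ 0  0  0  0  0  0  0  0  0  0  0 14 20 21 24 22 21 20 20 23 18  4  0  0
  0  0  0  0  0 16 23 20 21 18 23 19 22 23 21 24 23 20 11  0]
```

View pics/w1a.png

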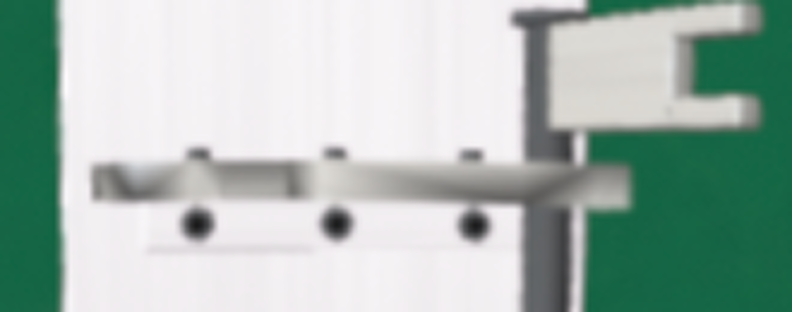

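View pics/w1b.png

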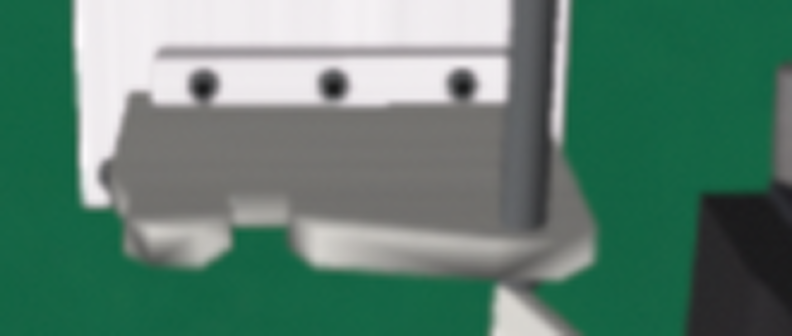

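Call:
servo_tool(motion=[{"x":0.3,"y":-4.4,"z":0,"yaw":1.9,"fingers":0},{"x":0.3,"y":-4.4,"z":0,"yaw":1.9,"fingers":0},{"x":0.3,"y":-4.4,"z":0,"yaw":1.9,"fingers":0},{"x":0.3,"y":-4.4,"z":0,"yaw":1.9,"fingers":0},{"x":0.3,"y":-4.4,"z":-1,"yaw":1.9,"fingers":0},{"x":0.3,"y":-4.4,"z":-2,"yaw":1.9,"fingers":0},{"x":0.2,"y":-4.3,"z":-2,"yaw":1.6,"fingers":0},{"x":0,"y":0,"z":0,"yaw":0,"fingers":0}])

```text
t: 4.45
tcp_pos: [0.5632, -0.1762, 0.1867]
ee_rot: [[-0.155, 0.988, -0.004], [0.988, 0.155, -0.003], [-0.003, -0.004, -1.0]]
contact_force: [-0.1, -0.7, 0.2]
gripper_width: 1.0
```

```bash

python3 - <<'E'
from h import *
st=manip.get_state();print(st['t'],np.round(st['tcp_pos'],4),np.round(st['ee_rot'],3).tolist())
s=snap('wrist','w2')
for q in ['roller_mid','axle_hole','rest','sleeve']: pl(s,'wrist',q)
np.savez('w2.npz',**{k:np.array(v) for k,v in s.items()})
P=wcloud(s);z=P[...,2];m=(s['range_z']>0)&(z>.055)&(z<.085)&(P[...,0]>.5)&(P[...,0]<.62)&(P[...,1]<-.05)&(P[...,1]>-.29)
v,u=np.where(m);print(u.min(),u.max(),v.min(),v.max())
q=P[m&(z>.066)]
for y0 in np.arange(-.29,-.05,.01):
    a=q[abs(q[:,1]-y0)<.005]
    if len(a)>5: t=a[a[:,2]>a[:,2].max()-.002]; print(round(y0,3),len(a),np.round([a[:,0].min(),a[:,0].max(),a[:,2].max(),t[:,0].mean()],4))
E
```

```text
4.45 [ 0.5632 -0.1762  0.1867] [[-0.155, 0.988, -0.004], [0.988, 0.155, -0.003], [-0.003, -0.004, -1.0]]
wrist roller_mid 0.79 [ 567.6 -171.6   61.5]
wrist axle_hole 0.6 [552.9 -85.8  62.7]
wrist sleeve 0.81 [ 563.5 -174.4   62.4]
267 311 84 302
-0.27 54 [0.5748 0.5884 0.0707 0.5818]
-0.26 124 [0.5734 0.5878 0.0711 0.5811]
-0.25 153 [0.5614 0.5862 0.0718 0.5805]
-0.24 223 [0.5601 0.5946 0.0701 0.5782]
-0.23 97 [0.5585 0.5855 0.0767 0.5753]
-0.22 349 [0.5563 0.5921 0.0812 0.5743]
-0.21 426 [0.5548 0.5911 0.0818 0.5734]
-0.2 445 [0.5534 0.589  0.0822 0.5716]
-0.19 455 [0.5519 0.5872 0.0815 0.5701]
-0.18 479 [0.5504 0.5863 0.0822 0.5683]
-0.17 484 [0.5491 0.5848 0.0816 0.567 ]
-0.16 507 [0.5466 0.5828 0.0815 0.5653]
-0.15 520 [0.5451 0.5809 0.0818 0.5638]
-0.14 519 [0.5437 0.58   0.0816 0.5617]
-0.13 531 [0.5427 0.5776 0.0826 0.5603]
-0.12 295 [0.5461 0.5757 0.08   0.5642]
-0.11 278 [0.5383 0.5736 0.0704 0.5551]
-0.1 236 [0.5416 0.574  0.0719 0.555 ]
-0.09 167 [0.5459 0.561  0.0726 0.5537]
-0.08 175 [0.5446 0.5596 0.0717 0.5522]
```

View pics/w2.png

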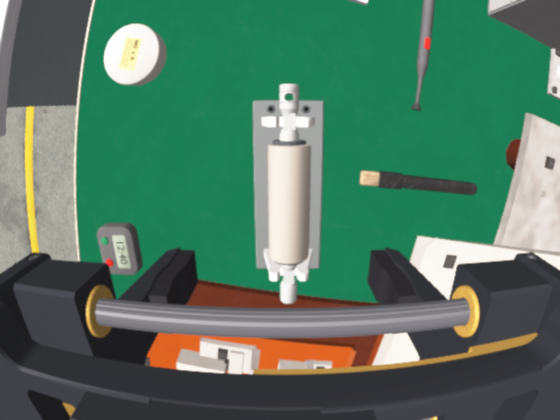

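```bash

python3 - <<'E'
from h import *
s=dict(np.load('w2.npz'))
P=wcloud(s);z=P[...,2];m=(s['range_z']>0)&(z>.055)&(z<.085)&(P[...,0]>.5)&(P[...,0]<.62)&(P[...,1]<-.05)&(P[...,1]>-.29)
a=np.radians(9.0);ey=np.array([-np.sin(a),np.cos(a)]);ex=np.array([np.cos(a),np.sin(a)])
d=P[m][:,:2]-[.568,-.177];t=d@ey;n=d@ex;zz=z[m]
sl=zz>.076;print('sleeve',t[sl].min(),t[sl].max(),np.percentile(t[sl],[.5,99.5]))
ax=(abs(n)<.006)&(zz>.064);print('axle',np.percentile(t[ax],[0,.5,99.5,100]))
k=sl&(abs(t)<.04)
for lo in np.arange(-.04,.04,.02):
    kk=k&(t>=lo)&(t<lo+.02); print(lo, n[kk].min()+0,n[kk].max(),(n[kk].min()+n[kk].max())/2)
# hole: low-depth / dark pixel near
im=cv2.cvtColor(s['pixels'],cv2.COLOR_RGB2BGR)[75:160,245:335];cv2.imwrite('pics/w2a.png',cv2.resize(im,None,fx=6,fy=6,interpolation=cv2.INTER_CUBIC))
for u,v in [(289,96)]: print(P[v,u])
E
```

```text
sleeve -0.05018625547978311 0.056359389328128624 [-0.04672848  0.05267662]
axle [-0.09401603 -0.0920717   0.1016075   0.10239114]
-0.04 -0.012935411657885951 0.011855332456824933 -0.000540039600530509
-0.02 -0.012837371558811213 0.012344368136149217 -0.0002465017113309981
0.0 -0.012582768194568482 0.011977110649284875 -0.0003028287726418036
0.019999999999999997 -0.012467472939186973 0.012353469884672674 -5.70015272571495e-05
[ 0.55353298 -0.08113326  0.00079869]
```

View pics/w2a.png

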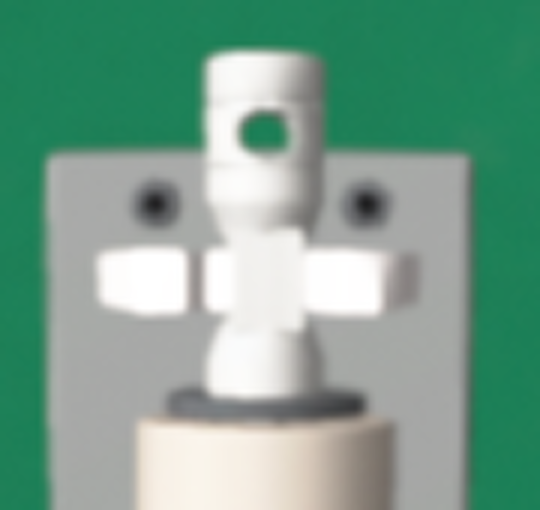

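Call:
servo_tool(motion=[{"x":0.2,"y":0.1,"z":-3.5,"yaw":0,"fingers":0},{"x":0.2,"y":0.1,"z":-3.5,"yaw":0,"fingers":0},{"x":0,"y":0,"z":-3.0,"yaw":0,"fingers":0},{"x":0,"y":0,"z":-2.5,"yaw":0,"fingers":0.2},{"x":0,"y":0,"z":-1.9,"yaw":0,"fingers":0.4},{"x":0,"y":0,"z":0,"yaw":0,"fingers":0.54},{"x":0,"y":0,"z":0,"yaw":0,"fingers":0.54}])

```text
t: 5.4
tcp_pos: [0.5706, -0.1663, 0.0455]
ee_rot: [[-0.164, 0.986, 0.001], [0.986, 0.164, 0.0], [0.0, 0.001, -1.0]]
contact_force: [-0.2, -0.2, 0.4]
gripper_width: 0.662
```

Call:
servo_tool(motion=[{"x":0,"y":0,"z":0,"yaw":0,"fingers":0.57},{"x":0,"y":0,"z":0,"yaw":0,"fingers":0.6},{"x":0,"y":0,"z":0,"yaw":0,"fingers":0.65},{"x":0,"y":0,"z":0,"yaw":0,"fingers":0.65}])

```text
t: 5.8
tcp_pos: [0.5698, -0.1676, 0.0455]
ee_rot: [[-0.162, 0.987, 0.0], [0.987, 0.162, 0.0], [0.0, 0.0, -1.0]]
contact_force: [-3.9, -0.4, 7.6]
gripper_width: 0.396
```

Call:
servo_tool(motion=[{"x":0,"y":0,"z":0,"yaw":0,"fingers":0.48},{"x":0,"y":0,"z":0,"yaw":0,"fingers":0.48},{"x":-0.3,"y":-0.6,"z":-0.2,"yaw":0,"fingers":0.48},{"x":0,"y":0,"z":0,"yaw":0,"fingers":0.48},{"x":0,"y":0,"z":0,"yaw":0,"fingers":0.48},{"x":0,"y":0,"z":0,"yaw":0,"fingers":0.48}])

```text
t: 6.4
tcp_pos: [0.5669, -0.1735, 0.0427]
ee_rot: [[-0.162, 0.987, 0.0], [0.987, 0.162, 0.0], [0.0, 0.0, -1.0]]
contact_force: [-0.2, -0.6, -0.2]
gripper_width: 0.516
```

```bash

python3 - <<'E'
from h import *
st=manip.get_state();print(st['t'],np.round(st['tcp_pos'],4),np.round(st['joint_velocities'],3))
s=snap('wrist','w3')
for q in ['roller_mid','axle_hole','sleeve']: pl(s,'wrist',q)
np.savez('w3.npz',**{k:np.array(v) for k,v in s.items()})
P=wcloud(s);z=P[...,2];m=(s['range_z']>0)&(z>.055)&(z<.085)&(P[...,0]>.5)&(P[...,0]<.62)&(P[...,1]<-.05)&(P[...,1]>-.29)
a=np.radians(9.0);ey=np.array([-np.sin(a),np.cos(a)]);ex=np.array([np.cos(a),np.sin(a)])
d=P[m][:,:2]-[.568,-.177];t=d@ey;n=d@ex;zz=z[m]
sl=zz>.076;print('sleeve',np.percentile(t[sl],[.5,99.5]))
for lo in np.arange(-.06,.12,.01):
    kk=(zz>.066)&(t>=lo)&(t<lo+.01); 
    if kk.sum()>5: print(round(lo,3), np.round([n[kk].min(),n[kk].max(),zz[kk].max(),n[kk][zz[kk]>zz[kk].max()-.002].mean()],4))
ax=(abs(n)<.006)&(zz>.064);print('axle',np.percentile(t[ax],[0,.5,99.5,100]))
print('tcp t,n',(st['tcp_pos'][:2]-[.568,-.177])@np.array([ey,ex]).T,manip.get_state()['tcp_pos'])
E
```

```text
6.4 [ 0.5669 -0.1735  0.0427] [-0.001 -0.    -0.002 -0.002  0.     0.001 -0.001]
wrist roller_mid 0.92 [ 569.3 -170.    65.8]
wrist axle_hole 0.92 [554.  -86.3  59.6]
wrist sleeve 0.67 [ 565.9 -173.7   67.3]
sleeve [-0.03002796  0.05447704]
-0.04 [-0.0151  0.0193  0.0786  0.0037]
-0.03 [-0.0153  0.0196  0.0811  0.0027]
-0.02 [-0.0141  0.0187  0.081   0.0024]
-0.01 [-0.0257  0.0234  0.0717 -0.0055]
0.0 [-0.0258  0.0234  0.085  -0.006 ]
0.01 [-0.0411  0.0389  0.085  -0.0012]
0.02 [-0.0151  0.0197  0.0815  0.0026]
0.03 [-0.015   0.0195  0.0816  0.0027]
0.04 [-0.0149  0.0196  0.0822  0.0024]
0.05 [-0.0147  0.0193  0.0818  0.0025]
0.06 [-0.018   0.0173  0.0716  0.0023]
0.07 [-0.0183  0.0172  0.071   0.0021]
0.08 [-0.0048  0.0097  0.0719  0.0024]
0.09 [-0.0048  0.0097  0.0721  0.0023]
0.1 [-0.0045  0.0096  0.0716  0.0028]
axle [-0.03075172 -0.02844262  0.10158509  0.10233215]
tcp t,n [ 0.00364954 -0.00049204] [ 0.56703429 -0.17331577  0.04272416]
```

View pics/w3.png

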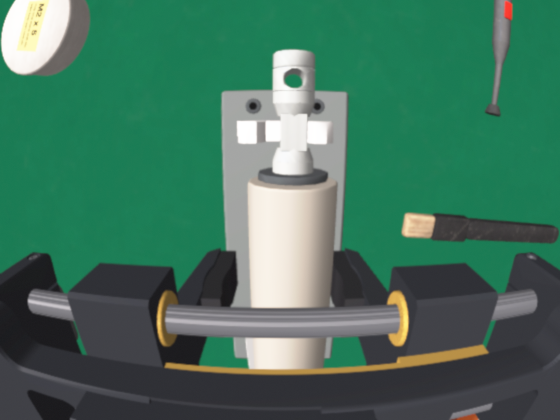

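Call:
servo_tool(motion=[{"x":0.3,"y":0,"z":0.05,"yaw":-0.3,"fingers":0.48},{"x":0,"y":0,"z":0,"yaw":0,"fingers":0.52},{"x":0,"y":0,"z":0,"yaw":0,"fingers":0.55},{"x":0,"y":0,"z":0,"yaw":0,"fingers":0.58},{"x":0,"y":0,"z":0,"yaw":0,"fingers":0.61},{"x":0,"y":0,"z":0,"yaw":0,"fingers":0.63},{"x":0,"y":0,"z":0,"yaw":0,"fingers":0.63}])

```text
t: 7.3
tcp_pos: [0.5702, -0.1734, 0.0433]
ee_rot: [[-0.157, 0.988, 0.001], [0.988, 0.157, -0.0], [-0.0, 0.001, -1.0]]
contact_force: [1.6, 0.3, -1.1]
gripper_width: 0.389
```

Call:
servo_tool(motion=[{"x":0,"y":0,"z":0.5,"yaw":0,"fingers":0.63},{"x":0,"y":0,"z":1.5,"yaw":0,"fingers":0.63},{"x":0,"y":0,"z":2.5,"yaw":0,"fingers":0.63},{"x":0,"y":0,"z":2.5,"yaw":0,"fingers":0.63},{"x":0,"y":0,"z":2.5,"yaw":0,"fingers":0.63},{"x":0,"y":0,"z":2.0,"yaw":0,"fingers":0.63},{"x":0,"y":0,"z":0.7,"yaw":0,"fingers":0.63}])

```text
t: 8.0
tcp_pos: [0.5707, -0.174, 0.1681]
ee_rot: [[-0.157, 0.988, 0.003], [0.988, 0.157, -0.001], [-0.001, 0.003, -1.0]]
contact_force: [1.2, -0.2, -3.6]
gripper_width: 0.394
```

Call:
servo_tool(motion=[{"x":-0.1,"y":1.5,"z":0,"yaw":-0.6,"fingers":0.63},{"x":-0.2,"y":3,"z":0,"yaw":-1.4,"fingers":0.63},{"x":-0.3,"y":4,"z":0,"yaw":-1.9,"fingers":0.63},{"x":-0.4,"y":4.5,"z":0,"yaw":-1.9,"fingers":0.63},{"x":-0.4,"y":4.5,"z":0,"yaw":-1.9,"fingers":0.63},{"x":-0.4,"y":4.5,"z":0,"yaw":-1.9,"fingers":0.63},{"x":-0.3,"y":4,"z":0,"yaw":-1.9,"fingers":0.63},{"x":-0.3,"y":3,"z":0,"yaw":-1.4,"fingers":0.63}])

```text
t: 8.8
tcp_pos: [0.5447, 0.1198, 0.1649]
ee_rot: [[0.066, 0.998, -0.001], [0.998, -0.066, 0.001], [0.001, -0.001, -1.0]]
contact_force: [-0.1, 0.1, -3.1]
gripper_width: 0.394
```

Call:
servo_tool(motion=[{"x":-0.1,"y":1.5,"z":0,"yaw":-0.5,"fingers":0.63},{"x":0,"y":0.5,"z":-1,"yaw":0,"fingers":0.63},{"x":0,"y":0,"z":-2,"yaw":0,"fingers":0.63},{"x":0,"y":0,"z":-1,"yaw":0,"fingers":0.63},{"x":0,"y":0,"z":0,"yaw":0,"fingers":0.63},{"x":0,"y":0,"z":0,"yaw":0,"fingers":0.63},{"x":0,"y":0,"z":0,"yaw":0,"fingers":0.63}])

```text
t: 9.5
tcp_pos: [0.5455, 0.136, 0.1258]
ee_rot: [[0.077, 0.997, 0.001], [0.997, -0.077, 0.0], [0.0, 0.001, -1.0]]
contact_force: [-0.0, 0.1, -3.2]
gripper_width: 0.39
```

```bash

python3 - <<'E'
from h import *
st=manip.get_state();print(st['t'],np.round(st['tcp_pos'],4),np.round(st['ee_rot'],4).tolist(),np.abs(st['joint_velocities']).max())
s=snap('wrist','w4');np.savez('w4.npz',**{k:np.array(v) for k,v in s.items()})
for q in ['roller_mid','axle_hole','slot_fork_end','slot_mid']: pl(s,'wrist',q)
s=snap('side','s4');np.savez('s4.npz',**{k:np.array(v) for k,v in s.items()})
for q in ['roller_mid','axle_hole','slot_fork_end','slot_mid']: pl(s,'side',q)
im=cv2.cvtColor(s['pixels'],cv2.COLOR_RGB2BGR)[140:320,200:340];cv2.imwrite('pics/s4z.png',cv2.resize(im,None,fx=3.3,fy=3.3,interpolation=cv2.INTER_CUBIC))
E
```

```text
9.5 [0.5455 0.136  0.1258] [[0.0767, 0.9971, 0.0011], [0.9971, -0.0767, 0.0001], [0.0002, 0.0011, -1.0]] 0.003287189926404507
wrist roller_mid 0.97 [546.5 135.1 148.1]
wrist axle_hole 0.92 [551.2 224.1 144.9]
wrist slot_fork_end 0.93 [554.8 225.1  79.2]
side roller_mid 0.94 [543.7 134.4 148. ]
side axle_hole 0.85 [561.6 225.2 145.3]
side axle_hole 0.52 [546.7 274.4  48.2]
side slot_fork_end 0.73 [549.2 222.1  83.2]
side slot_fork_end 0.64 [544.2 137.5 147.1]
side slot_mid 0.86 [545.9 136.1  86.2]
```

View pics/w4.png

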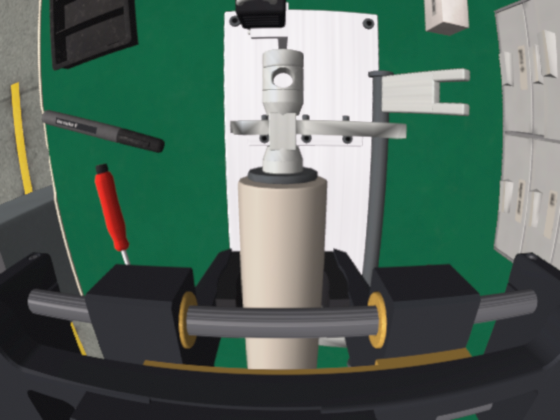

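View pics/s4z.png

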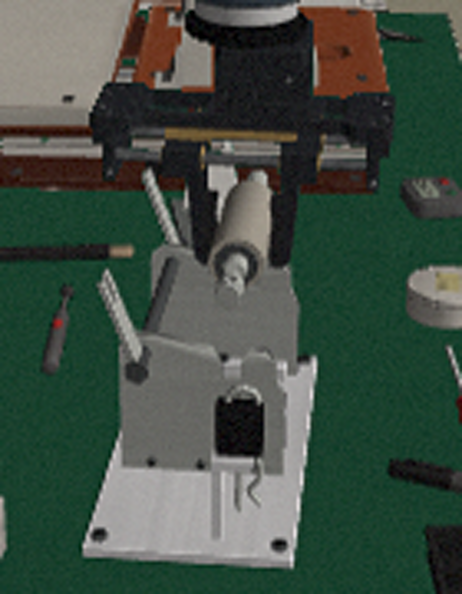

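```bash

python3 - <<'E'
from h import *
def edge(s,rows,c0,c1,thr=150):
    P=wcloud(s);white=(s['pixels'].astype(int).min(-1)>thr);L=[]
    for v in rows:
        c=np.where(white[v,c0:c1])[0]
        if len(c): L.append(P[v,c0+c.min()])
    L=np.array(L);L=L[abs(L[:,2]-.008)<.006]
    f=np.polyfit(L[:,1],L[:,0],1);
    for _ in range(3):
        r=L[:,0]-np.polyval(f,L[:,1]);k=abs(r)<max(.0008,1.5*r.std());f=np.polyfit(L[k,1],L[k,0],1)
    return np.degrees(-np.arctan(f[0])),np.polyval(f,.2),len(L),k.sum()
a=dict(np.load('w1.npz'));b=dict(np.load('w4.npz'))
print(edge(a,list(range(60,110))+list(range(135,215)),225,300)); print(edge(b,list(range(40,115))+list(range(140,170)),200,270))
for n,s in (('w1',a),('w4',b)):
    P=wcloud(s);z=P[...,2];ok=s['range_z']>0
    m=ok&(z>.086)&(z<.102)&(P[...,1]>.18)&(P[...,1]<.225)&(P[...,0]<.62)&(P[...,0]>.5)
    q=P[m];h,_=np.histogram(q[:,0],bins=np.arange(.5,.62,.003));print(n,h,q[:,0].min(),q[:,1].min(),q[:,1].max(), np.median(q[(q[:,0]>.56)&(q[:,0]<.58),1]), np.polyfit(*q[(q[:,0]>.562)][:,:2].T,1))
P=wcloud(b);z=P[...,2]
m=(b['range_z']>0)&(z>.135)&(z<.18)&(abs(P[...,0]-.55)<.03)&(P[...,1]>.15)
q=P[m];print(len(q))
for y0 in np.arange(.155,.245,.005):
    k=q[abs(q[:,1]-y0)<.0025]
    if len(k)>3: print(round(y0,3),np.round([k[:,0].min(),k[:,0].max(),(k[:,0].min()+k[:,0].max())/2,k[:,2].max()],4))
print('end',np.percentile(q[:,1],[99,100]))
# hole center
hm=(b['range_z']>0)&(z<.1);sub=hm[68:92,268:297];n,l,stt,ce=cv2.connectedComponentsWithStats(sub.astype(np.uint8),connectivity=4);print(stt,ce+[268,68])
E
```

```text
(np.float64(-4.340883352865601), np.float64(0.5032296904641942), 80, np.int64(75))
(np.float64(-4.084520373839955), np.float64(0.5029150752517324), 54, np.int64(54))
w1 [  0   0   0   0   0   0   0  19  30  35  32  31  31  32  12   0   0   0
   5  28  34  30  31  29  32  34  36  33  35  29  31  20  24 113 156 145
  33  14  26] 0.5218655041837098 0.18002015358642082 0.22486592317619647 0.20248451225810604 [-0.02782123  0.21781096]
w4 [  0   0   0   0   0   0   0  44  62  76  77  76  82  81   5   0   0   0
   0  73  81  76  80  84  82  90  90  83  91  86  89  55  39 335 394 364
  66  28  44] 0.5216738130999297 0.18000399589478477 0.2249779868969223 0.2024336423382542 [0.02119308 0.18956361]
13197
0.155 [0.528  0.5639 0.5459 0.1643]
0.16 [0.5288 0.5638 0.5463 0.1645]
0.165 [0.5289 0.5647 0.5468 0.1642]
0.17 [0.5295 0.5646 0.5471 0.1643]
0.175 [0.5299 0.5654 0.5476 0.1646]
0.18 [0.5304 0.5654 0.5479 0.165 ]
0.185 [0.5305 0.5658 0.5482 0.1641]
0.19 [0.5353 0.5611 0.5482 0.1604]
0.195 [0.5416 0.5568 0.5492 0.1547]
0.2 [0.543  0.5547 0.5489 0.153 ]
0.205 [0.5448 0.5548 0.5498 0.1531]
0.21 [0.5435 0.5577 0.5506 0.1533]
0.215 [0.5431 0.5587 0.5509 0.1545]
0.22 [0.5432 0.5592 0.5512 0.1555]
0.225 [0.5435 0.5597 0.5516 0.1545]
0.23 [0.544  0.56   0.552  0.1548]
0.235 [0.5443 0.5601 0.5522 0.1542]
end [0.2331893  0.23508242]
[[  0   0  29  24 501]
 [  5   5  19  14 195]] [[281.91417166  79.29141717]
 [282.22051282  80.03589744]]
```

```bash

python3 - <<'E'
from h import *
a=dict(np.load('w1.npz'));P=wcloud(a);z=P[...,2];ok=a['range_z']>0
for lo,hi,c in [(.195,.212,.550),(.058,.075,.540)]:
    for z0 in np.arange(.07,.098,.003):
        q=P[ok&(P[...,1]>lo)&(P[...,1]<hi)&(abs(z-z0)<.0015)&(abs(P[...,0]-c)<.02)]
        l=q[q[:,0]<c,0];r=q[q[:,0]>=c,0]
        if len(l) and len(r): print(lo,round(z0,3),len(l),len(r),np.round([l.max(),r.min(),(l.max()+r.min())/2],4))
    q=P[ok&(P[...,1]>lo-.01)&(P[...,1]<hi+.01)&(z>.091)&(z<.099)&(abs(P[...,0]-c)<.03)];print(q[:,1].min(),q[:,1].max())
# slot through-view: plate/table seen through slot at far cheek, pixel columns in row
z1=z
im=a['pixels']
print(im[118,255:320].mean(-1).astype(int)); print(im[256,245:310].mean(-1).astype(int))
E
```

```text
0.195 0.073 32 41 [0.5495 0.5501 0.5498]
0.195 0.076 18 14 [0.55 0.55 0.55]
0.195 0.085 9 11 [0.5433 0.5564 0.5499]
0.195 0.088 15 19 [0.5429 0.5572 0.5501]
0.195 0.091 20 23 [0.5417 0.559  0.5503]
0.195 0.094 91 51 [0.5399 0.5609 0.5504]
0.195 0.097 7 39 [0.5373 0.5624 0.5499]
0.19766064059072422 0.20989696375974762
0.058 0.07 21 20 [0.5396 0.5406 0.5401]
0.058 0.073 52 53 [0.5396 0.54   0.5398]
0.058 0.076 25 24 [0.5395 0.5402 0.5398]
0.058 0.079 17 17 [0.5335 0.5468 0.5402]
0.058 0.082 17 17 [0.5336 0.5467 0.5402]
0.058 0.085 25 29 [0.5337 0.5461 0.5399]
0.058 0.088 31 26 [0.5337 0.5472 0.5404]
0.058 0.091 26 25 [0.5308 0.5491 0.54  ]
0.058 0.094 72 56 [0.5292 0.551  0.5401]
0.058 0.097 1 23 [0.5232 0.5522 0.5377]
0.06069370943150063 0.07270072469346839
[136 134 132 136 145 156 166 178 189 197 198 196 195 192 185 174 163 161
 162 162 162 161 162 162 162 161 161 161 157 143 121 124 143 164 182 197
 208 212 210 208 205 202 200 196 192 189 185 181 178 174 170 167 163 159
 155 152 148 146 143 140 138 137 136 135 135]
[ 64  63  63  63  68  85 110 128 142 152 157 159 158 157 157 156 156 156
 156 156 158 159 160 157 155 152 145 133 128 140 145 145 144 143 142 140
 139 138 136 130 125 136 153 164 169 171 169 167 163 160 157 154 151 148
 144 140 137 134 131 129 127 126 123 121 118]
```

Call:
servo_tool(motion=[{"x":0.07,"y":0,"z":-0.7,"yaw":0.2,"fingers":0.63},{"x":0,"y":0,"z":-1.2,"yaw":0,"fingers":0.63},{"x":0,"y":0,"z":-1.2,"yaw":0,"fingers":0.63},{"x":0,"y":0,"z":-0.7,"yaw":0,"fingers":0.63},{"x":0,"y":0,"z":-0.4,"yaw":0,"fingers":0.63},{"x":0,"y":0,"z":0,"yaw":0,"fingers":0.63},{"x":0,"y":0,"z":0,"yaw":0,"fingers":0.63},{"x":0,"y":0,"z":0,"yaw":0,"fingers":0.63}])

```text
t: 10.8
tcp_pos: [0.546, 0.1366, 0.0836]
ee_rot: [[0.072, 0.997, 0.001], [0.997, -0.072, 0.0], [0.0, 0.001, -1.0]]
contact_force: [-0.2, -0.0, -3.4]
gripper_width: 0.394
```

```bash

python3 - <<'E'
from h import *
st=manip.get_state();print(st['t'],np.round(st['tcp_pos'],4),np.round(st['ee_rot'][:,1],4),np.abs(st['joint_velocities']).max())
s=snap('wrist','w5');np.savez('w5.npz',**{k:np.array(v) for k,v in s.items()})
im=cv2.cvtColor(s['pixels'],cv2.COLOR_RGB2BGR)[20:190,190:400];cv2.imwrite('pics/w5z.png',cv2.resize(im,None,fx=3.5,fy=3.5,interpolation=cv2.INTER_CUBIC))
P=wcloud(s);z=P[...,2];m=(s['range_z']>0)&(abs(P[...,0]-.55)<.03)&(P[...,1]>.15)&(z>.096)&(z<.14)
q=P[m]
for y0 in np.arange(.155,.245,.005):
    k=q[abs(q[:,1]-y0)<.0025]
    if len(k)>3: print(round(y0,3),np.round([k[:,0].min(),k[:,0].max(),(k[:,0].min()+k[:,0].max())/2,k[:,2].max()],4))
print('end',np.percentile(q[:,1],[99,100]))
E
```

```text
10.8 [0.546  0.1366 0.0836] [ 9.974e-01 -7.240e-02  8.000e-04] 0.003182210556475099
0.155 [0.5284 0.5643 0.5463 0.1218]
0.16 [0.5293 0.5642 0.5468 0.122 ]
0.165 [0.5292 0.565  0.5471 0.1224]
0.17 [0.5298 0.5649 0.5474 0.122 ]
0.175 [0.5302 0.5658 0.548  0.1222]
0.18 [0.5306 0.5657 0.5482 0.1218]
0.185 [0.531  0.5662 0.5486 0.1225]
0.19 [0.5355 0.5622 0.5489 0.1181]
0.195 [0.5412 0.5573 0.5493 0.1119]
0.2 [0.5299 0.5799 0.5549 0.1106]
0.205 [0.5287 0.58   0.5544 0.1111]
0.21 [0.5439 0.5574 0.5507 0.1109]
0.215 [0.5432 0.5589 0.5511 0.112 ]
0.22 [0.5432 0.5593 0.5512 0.1127]
0.225 [0.5436 0.5596 0.5516 0.1116]
0.23 [0.5439 0.5601 0.552  0.1123]
0.235 [0.5443 0.5602 0.5523 0.112 ]
end [0.23375806 0.23552996]
```

View pics/w5z.png

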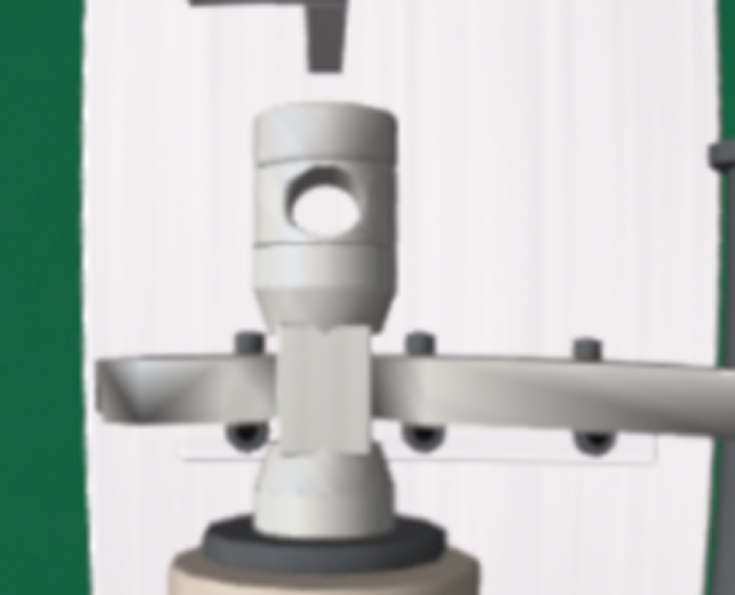

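Call:
servo_tool(motion=[{"x":0,"y":0,"z":-0.4,"yaw":0,"fingers":0.63},{"x":0,"y":0,"z":-0.4,"yaw":0,"fingers":0.63},{"x":0,"y":0,"z":-0.3,"yaw":0,"fingers":0.63},{"x":0,"y":0,"z":-0.2,"yaw":0,"fingers":0.63},{"x":0,"y":0,"z":0,"yaw":0,"fingers":0.63}])

```text
t: 11.35
tcp_pos: [0.5454, 0.1365, 0.0698]
ee_rot: [[0.072, 0.997, -0.001], [0.997, -0.072, -0.0], [-0.0, -0.001, -1.0]]
contact_force: [0.5, -0.4, -3.2]
gripper_width: 0.394
```

Call:
servo_tool(motion=[{"x":0,"y":0,"z":-0.3,"yaw":0,"fingers":0.63},{"x":0,"y":0,"z":-0.3,"yaw":0,"fingers":0.63},{"x":0,"y":0,"z":-0.2,"yaw":0,"fingers":0.63},{"x":0,"y":0,"z":0,"yaw":0,"fingers":0.63},{"x":0,"y":0,"z":0,"yaw":0,"fingers":0.63}])

```text
t: 11.85
tcp_pos: [0.5456, 0.1365, 0.0622]
ee_rot: [[0.072, 0.997, -0.0], [0.997, -0.072, -0.0], [-0.0, -0.0, -1.0]]
contact_force: [0.7, -0.2, -3.0]
gripper_width: 0.389
```

Call:
servo_tool(motion=[{"x":0,"y":0,"z":-0.1,"yaw":0,"fingers":0.63},{"x":0,"y":0,"z":0,"yaw":0,"fingers":0.63},{"x":0,"y":0,"z":-0.05,"yaw":0,"fingers":0.63},{"x":0,"y":0,"z":0,"yaw":0,"fingers":0.63}])

```text
t: 12.25
tcp_pos: [0.5458, 0.1366, 0.0612]
ee_rot: [[0.072, 0.997, 0.0], [0.997, -0.072, 0.0], [0.0, 0.0, -1.0]]
contact_force: [-1.4, 0.2, 3.9]
gripper_width: 0.389
```

Call:
servo_tool(motion=[{"x":0,"y":0,"z":-0.05,"yaw":0,"fingers":0.63},{"x":0,"y":0,"z":0,"yaw":0,"fingers":0.63},{"x":0,"y":0,"z":0,"yaw":0,"fingers":0.63}])

```text
t: 12.55
tcp_pos: [0.5459, 0.1366, 0.0611]
ee_rot: [[0.073, 0.997, 0.0], [0.997, -0.073, 0.001], [0.001, 0.0, -1.0]]
contact_force: [-3.0, -1.1, 8.8]
gripper_width: 0.387
```

Call:
servo_tool(motion=[{"x":-0.03,"y":0,"z":0.07,"yaw":0,"fingers":0.63},{"x":0,"y":0,"z":0,"yaw":0,"fingers":0.63}])

```text
t: 12.75
tcp_pos: [0.5457, 0.1366, 0.0612]
ee_rot: [[0.072, 0.997, 0.001], [0.997, -0.072, 0.0], [0.0, 0.001, -1.0]]
contact_force: [-1.4, -0.7, 2.3]
gripper_width: 0.392
```

```bash

python3 - <<'E'
from h import *
st=manip.get_state();print(st['t'],np.round(st['tcp_pos'],4),st['contact_force'],st['ft_torque'])
s=snap('wrist','w6');np.savez('w6.npz',**{k:np.array(v) for k,v in s.items()})
im=cv2.cvtColor(s['pixels'],cv2.COLOR_RGB2BGR)[20:190,190:400];cv2.imwrite('pics/w6z.png',cv2.resize(im,None,fx=3.5,fy=3.5,interpolation=cv2.INTER_CUBIC))
P=wcloud(s);z=P[...,2]
m=(s['range_z']>0)&(abs(P[...,0]-.55)<.03)&(P[...,1]>.15)&(z>.075)&(z<.14)
q=P[m]
for y0 in np.arange(.155,.245,.005):
    k=q[abs(q[:,1]-y0)<.0025]
    if len(k)>3: print(round(y0,3),np.round([k[:,0].min(),k[:,0].max(),(k[:,0].min()+k[:,0].max())/2,np.percentile(k[:,2],97)],4))
c=s['range_z']>0
k=P[c&(abs(P[...,0]-.58)<.008)&(abs(P[...,1]-.2025)<.006)&(z>.08)];print('cheek top',np.median(k[:,2]))
s=snap('side','s6');
for q in ['roller_mid','axle_hole']: pl(s,'side',q)
im=cv2.cvtColor(s['pixels'],cv2.COLOR_RGB2BGR)[180:290,220:320];cv2.imwrite('pics/s6z.png',cv2.resize(im,None,fx=5,fy=5,interpolation=cv2.INTER_CUBIC))
E
```

```text
12.75 [0.5457 0.1366 0.0612] [-1.37099879 -0.66134805  2.2778589 ] [-0.06168895  0.20991757 -0.03038502]
0.155 [0.5213 0.5698 0.5456 0.0988]
0.16 [0.5216 0.5716 0.5466 0.1395]
0.165 [0.5217 0.5722 0.547  0.1399]
0.17 [0.52   0.58   0.55   0.1394]
0.175 [0.52   0.5655 0.5427 0.1379]
0.18 [0.5304 0.5655 0.5479 0.0987]
0.185 [0.5305 0.5658 0.5482 0.0983]
0.19 [0.5353 0.5619 0.5486 0.0942]
0.195 [0.5409 0.5799 0.5604 0.0886]
0.2 [0.5219 0.58   0.5509 0.0985]
0.205 [0.522 0.58  0.551 0.098]
0.21 [0.5225 0.5572 0.5398 0.0951]
0.215 [0.5429 0.5586 0.5507 0.089 ]
0.22 [0.5429 0.5589 0.5509 0.0891]
0.225 [0.5433 0.5593 0.5513 0.0883]
0.23 [0.5437 0.5597 0.5517 0.0891]
0.235 [0.5441 0.5599 0.552  0.0888]
cheek top 0.09842075235486711
side roller_mid 0.65 [547.2 133.4  83.1]
side axle_hole 0.75 [556.3 225.9  79.5]
```

View pics/w6z.png

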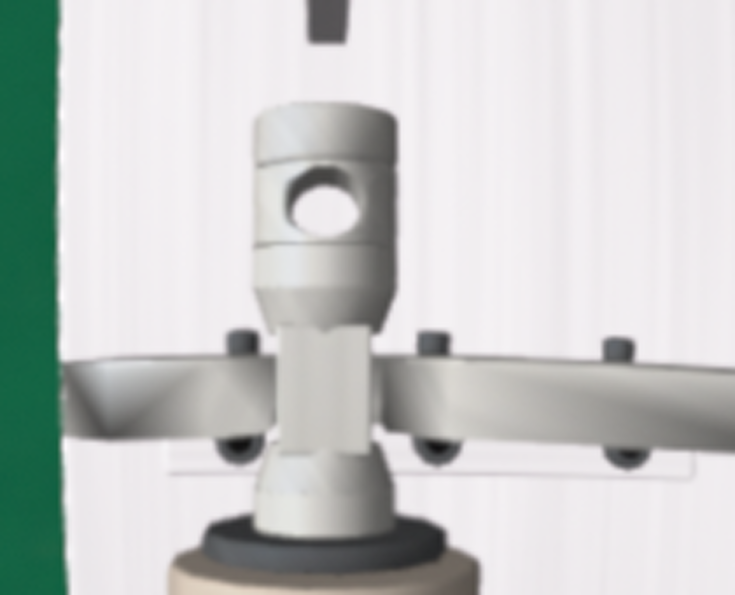

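View pics/s6z.png

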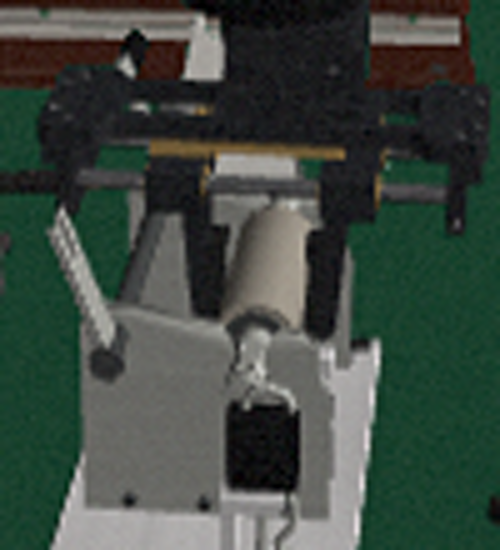

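Call:
servo_tool(motion=[{"x":0,"y":0,"z":0,"yaw":0,"fingers":0.6},{"x":0,"y":0,"z":0,"yaw":0,"fingers":0.56},{"x":0,"y":0,"z":0,"yaw":0,"fingers":0.52},{"x":0,"y":0,"z":0,"yaw":0,"fingers":0.46},{"x":0,"y":0,"z":0,"yaw":0,"fingers":0.46}])

```text
t: 13.45
tcp_pos: [0.5451, 0.1365, 0.0607]
ee_rot: [[0.072, 0.997, -0.0], [0.997, -0.072, -0.0], [-0.0, -0.0, -1.0]]
contact_force: [0.5, -0.0, -0.5]
gripper_width: 0.544
```

```bash

python3 - <<'E'
from h import *
st=manip.get_state();print(st['t'],np.round(st['tcp_pos'],4),st['contact_force'],st['gripper_width'])
s=snap('wrist','w7');np.savez('w7.npz',**{k:np.array(v) for k,v in s.items()})
P=wcloud(s);z=P[...,2]
m=(s['range_z']>0)&(abs(P[...,0]-.55)<.03)&(P[...,1]>.15)&(z>.075)&(z<.11)
q=P[m]
for y0 in np.arange(.185,.245,.005):
    k=q[abs(q[:,1]-y0)<.0025]
    if len(k)>3: print(round(y0,3),np.round([k[:,0].min(),k[:,0].max(),(k[:,0].min()+k[:,0].max())/2,np.percentile(k[:,2],97)],4))
E
```

```text
13.45 [0.5451 0.1365 0.0607] [ 0.51603552 -0.02977189 -0.50820582] 0.5437071699376653
0.185 [0.5309 0.5658 0.5484 0.0985]
0.19 [0.5351 0.5622 0.5486 0.0943]
0.195 [0.5413 0.5793 0.5603 0.0888]
0.2 [0.522  0.58   0.551  0.0986]
0.205 [0.5218 0.58   0.5509 0.0981]
0.21 [0.5223 0.5573 0.5398 0.0951]
0.215 [0.5429 0.5588 0.5508 0.089 ]
0.22 [0.5432 0.5592 0.5512 0.0891]
0.225 [0.5436 0.5591 0.5514 0.0883]
0.23 [0.5437 0.5599 0.5518 0.0892]
0.235 [0.5438 0.5601 0.5519 0.0891]
```

View pics/w7.png

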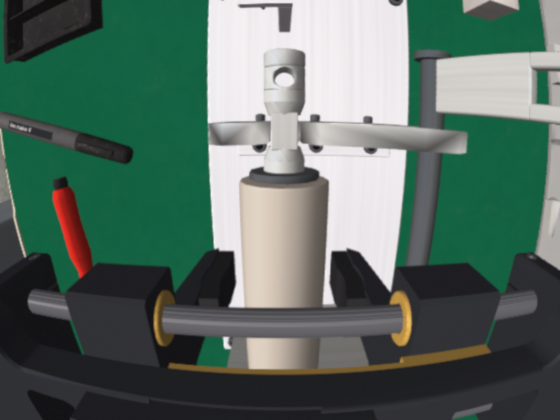

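Call:
servo_tool(motion=[{"x":0,"y":0,"z":1,"yaw":0,"fingers":0.46},{"x":0,"y":0,"z":3,"yaw":0,"fingers":0.46},{"x":0,"y":0,"z":4,"yaw":0,"fingers":0.46},{"x":0,"y":0,"z":4,"yaw":0,"fingers":0.46},{"x":1.5,"y":-2,"z":1,"yaw":0,"fingers":1},{"x":3,"y":-3.5,"z":0,"yaw":0,"fingers":1},{"x":3,"y":-3.5,"z":0,"yaw":0,"fingers":1},{"x":2.5,"y":-3.2,"z":0,"yaw":0,"fingers":1}])

```text
t: 14.3
tcp_pos: [0.6467, 0.0129, 0.1921]
ee_rot: [[0.072, 0.997, 0.002], [0.997, -0.072, -0.0], [-0.0, 0.002, -1.0]]
contact_force: [0.2, 0.6, 0.6]
gripper_width: 0.198
```

Call:
servo_tool(motion=[{"x":0,"y":0,"z":0,"yaw":0,"fingers":1},{"x":0,"y":0,"z":0,"yaw":0,"fingers":1},{"x":0,"y":0,"z":0,"yaw":0,"fingers":1},{"x":0,"y":0,"z":0,"yaw":0,"fingers":1}])

```text
t: 14.7
tcp_pos: [0.6447, 0.0164, 0.191]
ee_rot: [[0.07, 0.998, -0.0], [0.998, -0.07, 0.001], [0.001, -0.001, -1.0]]
contact_force: [0.1, 0.1, 0.3]
gripper_width: 0.004
```

```bash

python3 - <<'E'
from h import *
st=manip.get_state();print(st['t'],np.round(st['tcp_pos'],4),st['contact_force'],st['gripper_width'])
for c in ['side','top','wrist']:
    s=snap(c,c+'8')
    for q in ['keeper_grip','keeper_hinge','roller_mid','axle_hole']: pl(s,c,q)
    if c=='side': 
        im=cv2.cvtColor(s['pixels'],cv2.COLOR_RGB2BGR)[150:290,220:330];cv2.imwrite('pics/s8z.png',cv2.resize(im,None,fx=4,fy=4,interpolation=cv2.INTER_CUBIC))
E
```

```text
14.7 [0.6447 0.0164 0.191 ] [0.11327681 0.10084441 0.31106099] 0.0036109618262474582
side keeper_grip 0.87 [614.5  14.8 140.4]
side keeper_hinge 0.6 [592.1  17.3  89. ]
side keeper_hinge 0.21 [ 381.7 -278.    -2.1]
side roller_mid 0.92 [546.5 135.9  81.9]
side roller_mid 0.56 [542.7 275.5  83.7]
side axle_hole 0.81 [560.7 223.8  76.4]
top keeper_grip 0.72 [609.6  15.1 140.6]
top keeper_hinge 0.75 [545.6 136.6  79.2]
top keeper_hinge 0.68 [595.6  18.3  92. ]
top roller_mid 0.96 [550.2 133.1  77.4]
top roller_mid 0.32 [543.9 277.1  45.2]
top axle_hole 0.7 [697.4 306.8  -1. ]
top axle_hole 0.56 [550.3 228.8  79.9]
wrist keeper_grip 0.62 [606.9  15.3 146.5]
wrist keeper_hinge 0.16 [387.2 -47.7  -2.4]
wrist roller_mid 0.65 [545.1 137.3  80. ]
```

View pics/s8z.png

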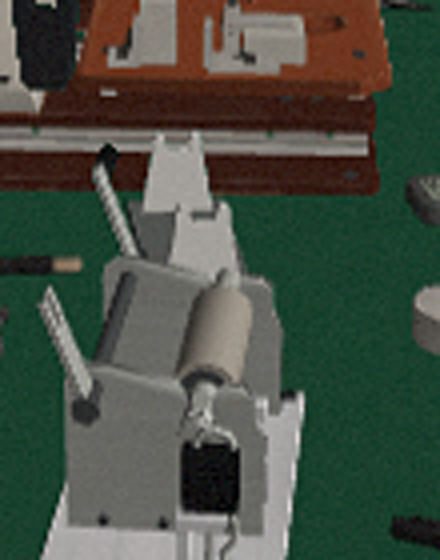

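View pics/wrist8.png

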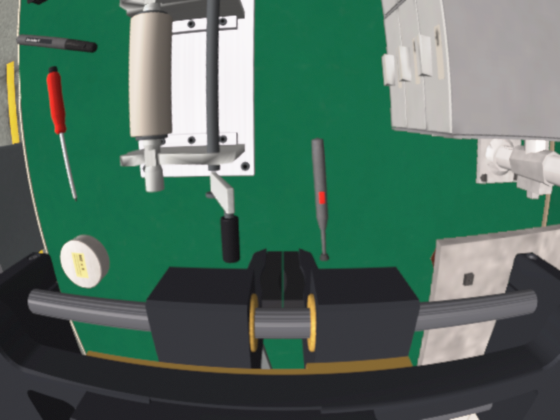

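Call:
servo_tool(motion=[{"x":0,"y":-0.1,"z":-2.5,"yaw":0,"fingers":1},{"x":0,"y":0,"z":-2.5,"yaw":0,"fingers":1},{"x":0,"y":0,"z":-1.3,"yaw":0,"fingers":1},{"x":-0.5,"y":0,"z":0,"yaw":0,"fingers":1},{"x":-1,"y":0,"z":0,"yaw":0,"fingers":1},{"x":-1,"y":0.1,"z":0,"yaw":0,"fingers":1},{"x":-1,"y":0.1,"z":0,"yaw":0,"fingers":1}])

```text
t: 16.15
tcp_pos: [0.6108, 0.0154, 0.1296]
ee_rot: [[0.073, 0.997, 0.004], [0.997, -0.073, 0.0], [0.0, 0.003, -1.0]]
contact_force: [1.6, -0.7, 1.8]
gripper_width: 0.007
```

Call:
servo_tool(motion=[{"x":-1,"y":0.1,"z":0,"yaw":0,"fingers":1},{"x":-1,"y":0.1,"z":0,"yaw":0,"fingers":1},{"x":-0.8,"y":0,"z":0,"yaw":0,"fingers":1},{"x":-0.4,"y":0,"z":0,"yaw":0,"fingers":1},{"x":0,"y":0,"z":0,"yaw":0,"fingers":1}])

```text
t: 16.65
tcp_pos: [0.5773, 0.0178, 0.1278]
ee_rot: [[0.072, 0.997, -0.002], [0.997, -0.072, 0.0], [0.0, -0.002, -1.0]]
contact_force: [-0.4, 0.0, 0.2]
gripper_width: 0.007
```

```bash

python3 - <<'E'
from h import *
st=manip.get_state();print(st['t'],np.round(st['tcp_pos'],4),st['contact_force'],st['gripper_width'])
for c in ['side','top','wrist']:
    s=snap(c,c+'9')
    for q in ['keeper_grip']: pl(s,c,q)
    if c=='side': 
        im=cv2.cvtColor(s['pixels'],cv2.COLOR_RGB2BGR)[150:290,220:330];cv2.imwrite('pics/s9z.png',cv2.resize(im,None,fx=4,fy=4,interpolation=cv2.INTER_CUBIC))
E
```

```text
16.65 [0.5773 0.0178 0.1278] [-0.39856291  0.04485066  0.20282309] 0.00715954408658114
side keeper_grip 0.76 [557.7  17.  129.6]
wrist keeper_grip 0.91 [553.5  20.  136.1]
```

View pics/s9z.png

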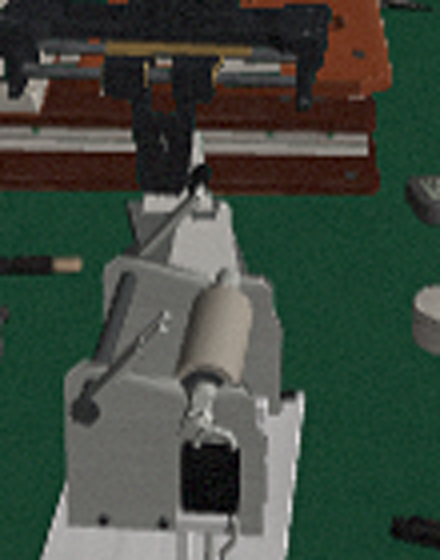

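View pics/wrist9.png

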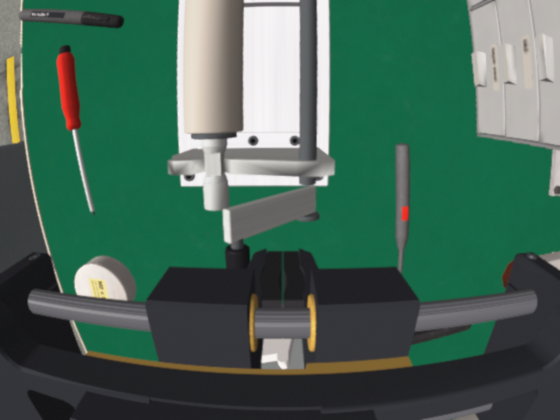

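Call:
servo_tool(motion=[{"x":0.2,"y":0,"z":1.2,"yaw":0,"fingers":1},{"x":0,"y":0,"z":1.2,"yaw":0,"fingers":1},{"x":-1.4,"y":0.1,"z":0,"yaw":0,"fingers":1},{"x":-1.4,"y":0,"z":0,"yaw":0,"fingers":1},{"x":-0.3,"y":0.1,"z":-0.5,"yaw":0,"fingers":1},{"x":-0.3,"y":0,"z":-1,"yaw":0,"fingers":1},{"x":-0.3,"y":0,"z":-1,"yaw":0,"fingers":1}])

```text
t: 17.65
tcp_pos: [0.5366, 0.0204, 0.1262]
ee_rot: [[0.072, 0.997, -0.015], [0.997, -0.072, 0.003], [0.002, -0.015, -1.0]]
contact_force: [-29.3, 3.7, 23.3]
gripper_width: 0.004
```

Call:
servo_tool(motion=[{"x":-0.3,"y":0,"z":-1,"yaw":0,"fingers":1},{"x":-0.2,"y":0,"z":-0.8,"yaw":0,"fingers":1},{"x":0,"y":0,"z":-0.6,"yaw":0,"fingers":1},{"x":0,"y":0,"z":0,"yaw":0,"fingers":1},{"x":0,"y":0,"z":0,"yaw":0,"fingers":1}])

```text
t: 18.15
tcp_pos: [0.5394, 0.0194, 0.103]
ee_rot: [[0.073, 0.997, 0.001], [0.997, -0.073, -0.0], [-0.0, 0.001, -1.0]]
contact_force: [-0.2, -1.0, -0.5]
gripper_width: 0.007
```

```bash

python3 - <<'E'
from h import *
for c in ['side','wrist']:
    s=snap(c,c+'10')
    for q in ['keeper_grip','axle_hole']: pl(s,c,q)
    if c=='side': 
        im=cv2.cvtColor(s['pixels'],cv2.COLOR_RGB2BGR)[150:290,220:330];cv2.imwrite('pics/s10z.png',cv2.resize(im,None,fx=4,fy=4,interpolation=cv2.INTER_CUBIC))
E
```

```text
side keeper_grip 0.67 [539.1  17.3  92.4]
side axle_hole 0.87 [555.8 225.1  78.8]
wrist keeper_grip 0.73 [536.   18.9  97.5]
wrist keeper_grip 0.6 [543.8 133.8  83.7]
```

View pics/s10z.png

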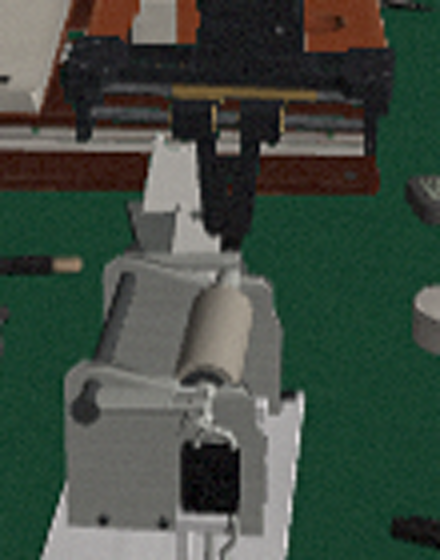

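View pics/wrist10.png

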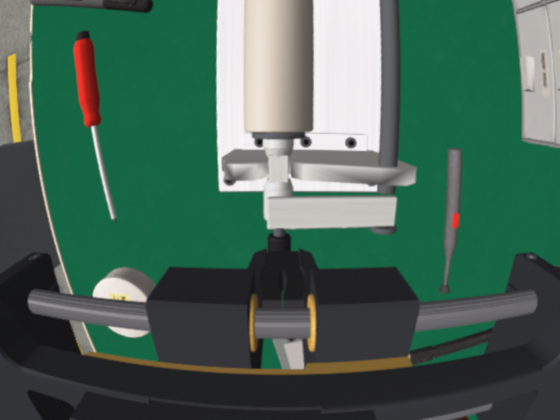

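Call:
servo_tool(motion=[{"x":0,"y":0,"z":-0.3,"yaw":0,"fingers":1},{"x":0,"y":0,"z":-0.2,"yaw":0,"fingers":1},{"x":0,"y":0,"z":-0.1,"yaw":0,"fingers":1},{"x":0,"y":0,"z":0,"yaw":0,"fingers":1}])

```text
t: 18.85
tcp_pos: [0.5385, 0.0196, 0.0975]
ee_rot: [[0.073, 0.997, 0.0], [0.997, -0.073, 0.0], [0.0, 0.0, -1.0]]
contact_force: [-3.1, -0.5, 9.3]
gripper_width: 0.008
```

Call:
servo_tool(motion=[{"x":0,"y":0,"z":-0.1,"yaw":0,"fingers":1},{"x":0,"y":0,"z":0,"yaw":0,"fingers":1},{"x":0,"y":0,"z":0,"yaw":0,"fingers":1}])

```text
t: 19.15
tcp_pos: [0.5386, 0.0195, 0.0973]
ee_rot: [[0.073, 0.997, 0.0], [0.997, -0.073, 0.001], [0.001, 0.0, -1.0]]
contact_force: [-6.0, 1.0, 16.8]
gripper_width: 0.003
```

Call:
servo_tool(motion=[{"x":0,"y":0,"z":1.5,"yaw":0,"fingers":1},{"x":0,"y":0,"z":3,"yaw":0,"fingers":0.8},{"x":0,"y":2,"z":3,"yaw":0,"fingers":0.3},{"x":0.1,"y":4,"z":2,"yaw":0,"fingers":0.3},{"x":0.1,"y":4.5,"z":0,"yaw":0,"fingers":0.3},{"x":0.1,"y":4.5,"z":0,"yaw":0,"fingers":0.3},{"x":0.1,"y":4.5,"z":0,"yaw":0,"fingers":0.3},{"x":0.1,"y":3.5,"z":0,"yaw":0,"fingers":0.3}])

```text
t: 19.95
tcp_pos: [0.5427, 0.2529, 0.1912]
ee_rot: [[0.07, 0.998, 0.0], [0.998, -0.07, 0.001], [0.001, 0.0, -1.0]]
contact_force: [0.7, -0.2, -0.4]
gripper_width: 0.615
```

Call:
servo_tool(motion=[{"x":0,"y":2,"z":0,"yaw":0,"fingers":0.3},{"x":0,"y":0.6,"z":0,"yaw":0,"fingers":0.3},{"x":0,"y":0,"z":0,"yaw":0,"fingers":0.3},{"x":0,"y":0,"z":0,"yaw":0,"fingers":0.3},{"x":0,"y":0,"z":0,"yaw":0,"fingers":0.3}])

```text
t: 20.45
tcp_pos: [0.5439, 0.2731, 0.1911]
ee_rot: [[0.076, 0.997, 0.0], [0.997, -0.076, -0.001], [-0.001, 0.0, -1.0]]
contact_force: [0.7, 0.4, 0.2]
gripper_width: 0.699
```

```bash

python3 - <<'E'
from h import *
st=manip.get_state();print(st['t'],np.round(st['tcp_pos'],4),st['ee_rot'][:,1],st['contact_force'],st['gripper_width'])
for c in ['side','wrist']:
    s=snap(c,c+'11')
    for q in ['keeper_grip','axle_hole','clip_grip','clip_seat']: pl(s,c,q)
    np.savez(c[0]+'11.npz',**{k:np.array(v) for k,v in s.items()})
    if c=='side': 
        im=cv2.cvtColor(s['pixels'],cv2.COLOR_RGB2BGR)[150:310,220:340];cv2.imwrite('pics/s11z.png',cv2.resize(im,None,fx=4,fy=4,interpolation=cv2.INTER_CUBIC))
E
```

```text
20.45 [0.5439 0.2731 0.1911] [ 9.97142937e-01 -7.55374430e-02  2.40172072e-04] [0.73023415 0.35774595 0.21850394] 0.698591008775259
side keeper_grip 0.71 [541.6  19.1  91.2]
side axle_hole 0.93 [558.4 225.6  77. ]
side clip_grip 0.74 [542.3 273.8  84.7]
side clip_grip 0.24 [592.8  20.2  90.6]
side clip_seat 0.84 [544.8 276.2  48.4]
wrist keeper_grip 0.27 [696.6 302.2   1.1]
wrist axle_hole 0.63 [548.8 224.4  80.4]
wrist axle_hole 0.41 [545.8 277.6  84.2]
wrist clip_grip 0.92 [543.9 276.   84.7]
wrist clip_seat 0.94 [544.9 278.7  46.7]
```

View pics/s11z.png

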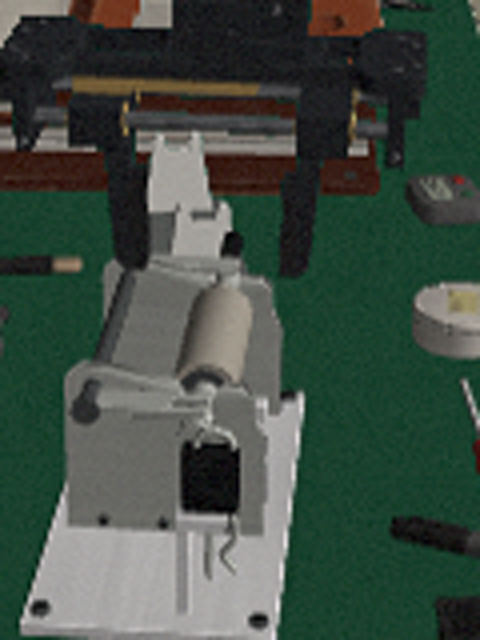

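View pics/wrist11.png

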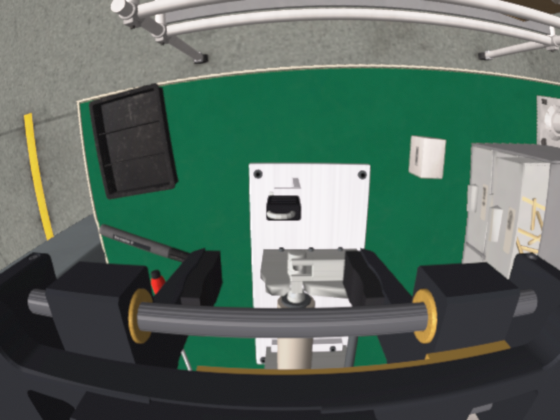

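```bash

python3 - <<'E'
from h import *
s=dict(np.load('w11.npz'));P=wcloud(s);z=P[...,2];ok=s['range_z']>0
a=np.radians(-4.2);ex=np.array([np.cos(a),np.sin(a)]);ey=np.array([-np.sin(a),np.cos(a)])
o=np.array([.545,.1355]);bx=(P[...,:2]-o)@ex;by=(P[...,:2]-o)@ey
m=ok&(abs(bx+12)<40)&(abs(bx)<.05)&(by>.11)&(by<.17)&(z>.055)
for lo in np.arange(.058,.12,.004):
    k=m&(z>=lo)&(z<lo+.004)
    if k.sum()>4: print(round(lo,3),k.sum(),'bx',np.round(np.percentile(bx[k],[2,98])*1e3,1),'by',np.round(np.percentile(by[k],[2,98])*1e3,1))
im=cv2.cvtColor(s['pixels'],cv2.COLOR_RGB2BGR)[170:320,240:365];cv2.imwrite('pics/w11z.png',cv2.resize(im,None,fx=5,fy=5,interpolation=cv2.INTER_CUBIC))
t=np.array(manip.get_state()['tcp_pos'][:2])-o;print(t@ex,t@ey)
# fork: shut keeper arm z .09-.1, by .075-.105
k=ok&(by>.074)&(by<.105)&(abs(bx)<.07)&(z>.088)&(z<.1);print('arm',np.percentile(by[k],[1,99]),np.percentile(bx[k],[0,1,99]),np.median(z[k]))
E
```

```text
0.058 89 bx [-19.    3.6] by [145.2 152.1]
0.062 136 bx [-19.8   3.7] by [140.7 152. ]
0.066 34 bx [-25.1   1. ] by [145.6 147.1]
0.07 29 bx [-24.2   1.4] by [145.9 147.1]
0.074 37 bx [-24.8   1.4] by [145.3 147.7]
0.078 53 bx [-24.4   0.2] by [146.1 147.9]
0.082 23 bx [-24.2   0.9] by [146.  147.3]
0.086 38 bx [-24.3   0.9] by [146.  147.6]
0.09 87 bx [-25.3   2. ] by [141.4 147.7]
0.094 445 bx [-25.3   1.3] by [133.6 146.5]
0.098 22 bx [-24.3  -3.7] by [138.8 141.9]
0.102 70 bx [-22.7  -5.3] by [138.1 141.7]
0.106 54 bx [-19.5  -9.2] by [138.6 141.8]
-0.011960860673525434 0.1395848763887801
arm [0.07961039 0.09911538] [-0.00549466 -0.00532005  0.03801811] 0.09405045995000169
```

View pics/w11z.png

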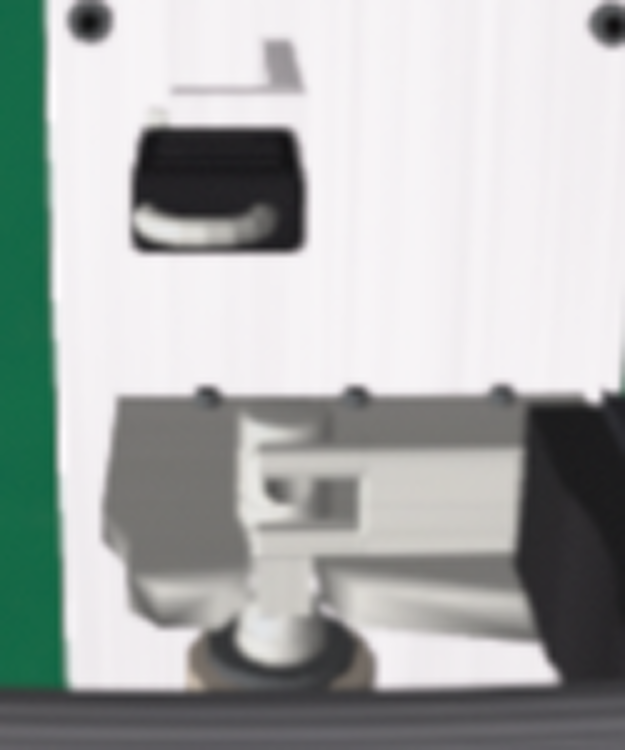

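Call:
servo_tool(motion=[{"x":0,"y":0.05,"z":-2,"yaw":0,"fingers":0.3},{"x":0,"y":0,"z":-3,"yaw":0,"fingers":0.3},{"x":0,"y":0,"z":-3.5,"yaw":0,"fingers":0.3},{"x":0,"y":0,"z":-2.5,"yaw":0,"fingers":0.3},{"x":0,"y":0,"z":-1,"yaw":0,"fingers":0.3},{"x":0,"y":0,"z":-0.5,"yaw":0,"fingers":0.4},{"x":0,"y":0,"z":0,"yaw":0,"fingers":0.5},{"x":0,"y":0,"z":0,"yaw":0,"fingers":0.6}])

```text
t: 21.75
tcp_pos: [0.5443, 0.2765, 0.0672]
ee_rot: [[0.072, 0.997, 0.002], [0.997, -0.072, 0.001], [0.001, 0.002, -1.0]]
contact_force: [0.3, -0.2, 0.9]
gripper_width: 0.453
```

Call:
servo_tool(motion=[{"x":0,"y":0,"z":0,"yaw":0,"fingers":0.66},{"x":0,"y":0,"z":0,"yaw":0,"fingers":0.8},{"x":0,"y":0,"z":0,"yaw":0,"fingers":1},{"x":0,"y":0,"z":0,"yaw":0,"fingers":1}])

```text
t: 22.15
tcp_pos: [0.544, 0.2764, 0.067]
ee_rot: [[0.072, 0.997, 0.001], [0.997, -0.072, 0.001], [0.001, 0.001, -1.0]]
contact_force: [-1.4, -0.6, 6.3]
gripper_width: 0.312
```

Call:
servo_tool(motion=[{"x":0,"y":0,"z":0.7,"yaw":0,"fingers":1},{"x":0,"y":0,"z":1.8,"yaw":0,"fingers":1},{"x":0,"y":0,"z":2.5,"yaw":0,"fingers":1},{"x":0,"y":0,"z":2.5,"yaw":0,"fingers":1},{"x":0,"y":0,"z":1.5,"yaw":0,"fingers":1},{"x":0,"y":0,"z":0,"yaw":0,"fingers":1}])

```text
t: 22.75
tcp_pos: [0.5445, 0.2766, 0.158]
ee_rot: [[0.072, 0.997, 0.003], [0.997, -0.072, 0.002], [0.002, 0.003, -1.0]]
contact_force: [-0.0, 0.6, -0.4]
gripper_width: 0.316
```

```bash

python3 - <<'E'
from h import *
s=dict(np.load('w7.npz'))
im=cv2.cvtColor(s['pixels'],cv2.COLOR_RGB2BGR)[40:110,250:320];cv2.imwrite('pics/w7z.png',cv2.resize(im,None,fx=8,fy=8,interpolation=cv2.INTER_CUBIC))
def ray(s,u,v,z0):
    K=s['intrinsics'];a=(u-K[0,2])/K[0,0];b=(v-K[1,2])/K[1,1];th=np.hypot(a,b)
    d=np.array([np.sin(th)*a/th,np.sin(th)*b/th,np.cos(th)]);d=s['R'].T@d;c=-s['R'].T@s['t'];return c+d*(z0-c[2])/d[2]
o=np.array([.545,.1355]);a=np.radians(-4.2);E=np.array([[np.cos(a),np.sin(a)],[-np.sin(a),np.cos(a)]])
for uv in [(284.5,77.0)]:
  for z0 in (.087,.0885): X=ray(s,*uv,z0);print(X,E@(X[:2]-o))
st=manip.get_state();print(st['t'],np.round(st['tcp_pos'],4),st['ee_rot'][:,1],st['contact_force'],st['gripper_width'])
s=snap('wrist','wrist12');np.savez('w12.npz',**{k:np.array(v) for k,v in s.items()})
for q in ['axle_hole','clip_grip','clip_seat']: pl(s,'wrist',q)
s=snap('side','s12');np.savez('s12.npz',**{k:np.array(v) for k,v in s.items()})
for q in ['axle_hole','clip_grip','clip_seat']: pl(s,'side',q)
im=cv2.cvtColor(s['pixels'],cv2.COLOR_RGB2BGR)[180:300,220:340];cv2.imwrite('pics/s12z.png',cv2.resize(im,None,fx=5,fy=5,interpolation=cv2.INTER_CUBIC))
E
```

```text
[0.55145044 0.22430784 0.087     ] [-7.10057478e-05  8.90417641e-02]
[0.55142755 0.22411568 0.0885    ] [-7.97663296e-05  8.88484414e-02]
22.75 [0.5445 0.2766 0.158 ] [ 0.99736665 -0.07246169  0.00301263] [-0.02682523  0.61069593 -0.40165448] 0.3162492456124504
wrist axle_hole 0.48 [540.5 136.1  82.1]
wrist clip_grip 0.65 [548.3 272.2 176.1]
wrist clip_seat 0.87 [543.  279.1 140.2]
side axle_hole 0.62 [558.1 227.   77.1]
side clip_grip 0.85 [543.8 275.3 171.3]
side clip_seat 0.86 [542.6 275.3 139.5]
```

View pics/w7z.png

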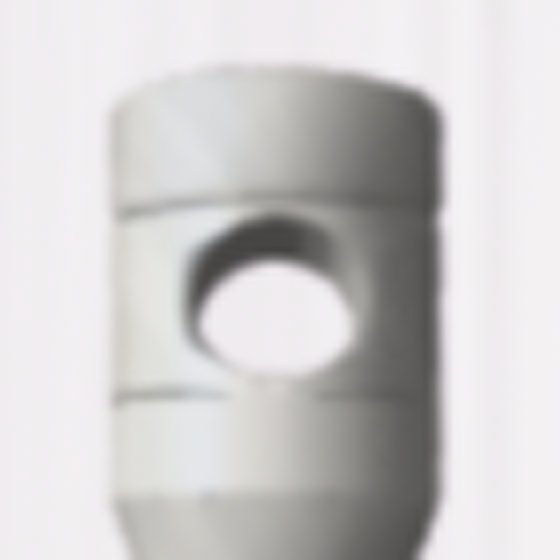

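View pics/wrist12.png

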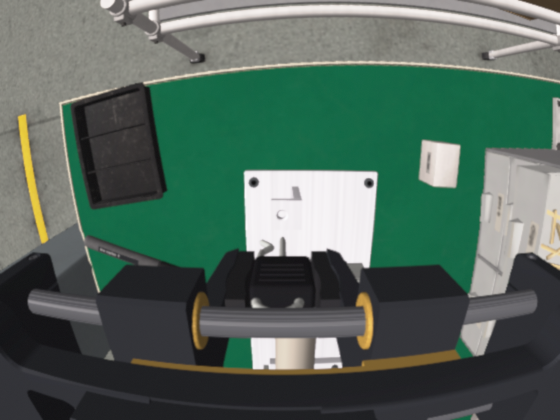

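View pics/s12z.png

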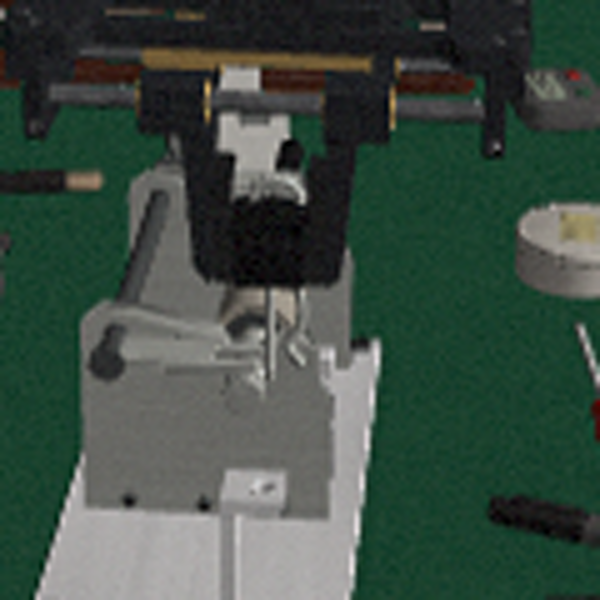

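```bash

python3 - <<'E'
from h import *
s=dict(np.load('w12.npz'))
im=cv2.cvtColor(s['pixels'],cv2.COLOR_RGB2BGR)[225:270,250:310];cv2.imwrite('pics/w12z.png',cv2.resize(im,None,fx=10,fy=10,interpolation=cv2.INTER_CUBIC))
P=wcloud(s);z=P[...,2];ok=s['range_z']>0
o=np.array([.545,.1355]);a=np.radians(-4.2);E=np.array([[np.cos(a),np.sin(a)],[-np.sin(a),np.cos(a)]])
st=manip.get_state();print('tcp',E@(st['tcp_pos'][:2]-o),st['tcp_pos'])
B=(P[...,:2]-o)@E.T
for v in range(234,262,2):
    k=[u for u in range(255,305) if ok[v,u] and .105<z[v,u]<.16]
    print(v,[(u,*np.round([B[v,u,0]*1e3,B[v,u,1]*1e3,z[v,u]*1e3],1)) for u in k[::2]][:12])
E
```

```text
tcp [-0.01236758  0.13976921] [0.54290208 0.27579963 0.1550786 ]
234 []
236 []
238 [(281, np.float64(-12.4), np.float64(141.8), np.float64(118.4)), (283, np.float64(-11.1), np.float64(141.6), np.float64(117.9))]
240 [(261, np.float64(-24.6), np.float64(141.0), np.float64(119.8)), (263, np.float64(-23.3), np.float64(141.5), np.float64(121.0)), (280, np.float64(-13.0), np.float64(140.8), np.float64(119.2)), (282, np.float64(-11.8), np.float64(141.8), np.float64(121.8)), (284, np.float64(-10.5), np.float64(141.3), np.float64(120.4))]
242 [(260, np.float64(-25.1), np.float64(140.3), np.float64(121.4)), (262, np.float64(-23.8), np.float64(140.9), np.float64(122.7)), (264, np.float64(-22.5), np.float64(141.2), np.float64(123.6)), (266, np.float64(-21.3), np.float64(141.6), np.float64(124.6)), (268, np.float64(-20.1), np.float64(141.6), np.float64(124.6)), (281, np.float64(-12.4), np.float64(141.6), np.float64(124.5)), (283, np.float64(-11.2), np.float64(141.5), np.float64(124.4)), (285, np.float64(-10.0), np.float64(140.9), np.float64(122.8))]
244 [(260, np.float64(-25.2), np.float64(138.7
[... 4737 characters left out ...]
p.float64(-20.7), np.float64(146.2), np.float64(157.8)), (266, np.float64(-19.7), np.float64(146.7), np.float64(158.7)), (268, np.float64(-18.7), np.float64(146.7), np.float64(158.9)), (270, np.float64(-17.7), np.float64(147.0), np.float64(159.5)), (272, np.float64(-16.7), np.float64(146.7), np.float64(158.9)), (274, np.float64(-15.8), np.float64(146.7), np.float64(158.9)), (276, np.float64(-14.8), np.float64(146.8), np.float64(159.0)), (278, np.float64(-13.8), np.float64(146.5), np.float64(158.2))]
260 [(255, np.float64(-25.0), np.float64(146.1), np.float64(159.9)), (261, np.float64(-22.1), np.float64(146.0), np.float64(159.7)), (291, np.float64(-7.4), np.float64(146.1), np.float64(159.8))]
```

View pics/w12z.png

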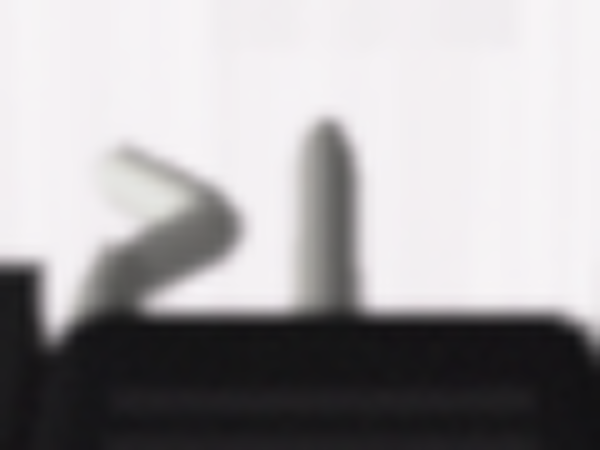

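Call:
servo_tool(motion=[{"x":0.2,"y":-1.2,"z":0,"yaw":0,"fingers":1},{"x":0.3,"y":-2,"z":0,"yaw":0,"fingers":1},{"x":0.3,"y":-1.3,"z":0,"yaw":0,"fingers":1},{"x":0.06,"y":-0.6,"z":0,"yaw":0,"fingers":1},{"x":0,"y":0,"z":0,"yaw":0,"fingers":1},{"x":0,"y":0,"z":0,"yaw":0,"fingers":1},{"x":0,"y":0,"z":0,"yaw":0,"fingers":1},{"x":0,"y":0,"z":0,"yaw":0,"fingers":1}])

```text
t: 23.95
tcp_pos: [0.5517, 0.2259, 0.1558]
ee_rot: [[0.071, 0.997, -0.0], [0.997, -0.071, 0.0], [0.0, -0.0, -1.0]]
contact_force: [0.1, -0.6, -0.1]
gripper_width: 0.313
```

```bash
cat > leg.py <<'E'
from h import *
import sys
name=sys.argv[1]
st=manip.get_state();s=snap('wrist',name);np.savez(name+'.npz',**{k:np.array(v) for k,v in s.items()})
s={k:np.array(v) for k,v in s.items()}
P=wcloud(s);z=P[...,2];ok=s['range_z']>0
o=np.array([.545,.1355]);a=np.radians(-4.2);E=np.array([[np.cos(a),np.sin(a)],[-np.sin(a),np.cos(a)]])
t=E@(st['tcp_pos'][:2]-o);print('t',st['t'],'tcp br',t*1e3,st['tcp_pos'][2],'vel',np.abs(st['joint_velocities']).max(),st['contact_force'])
B=(P[...,:2]-o)@E.T; zt=st['tcp_pos'][2]
m=ok&(abs(B[...,0]-t[0])<.006)&(abs(B[...,1]-t[1])<.006)&(z<zt-.006)&(z>zt-.05)
for lo in np.arange(-.05,-.005,.005):
    k=m&(z-zt>lo)&(z-zt<=lo+.005)
    if k.sum()>3: print(round(lo,3),k.sum(),'x',np.round(np.percentile(B[...,0][k],[3,97])*1e3,1),np.round(np.percentile(B[...,0][k],[3,97]).mean()*1e3-t[0]*1e3,2),'yfront',np.round(np.percentile(B[...,1][k],90)*1e3,1), 'leg axis y',np.round(np.percentile(B[...,1][k],90)*1e3-2,2))
im=cv2.cvtColor(s['pixels'],cv2.COLOR_RGB2BGR)[200:280,235:330];cv2.imwrite(f'pics/{name}z.png',cv2.resize(im,None,fx=8,fy=7,interpolation=cv2.INTER_CUBIC))
# bracket check: left plate edge
white=(s['pixels'].astype(int).min(-1)>150)
E
python3 leg.py w13
```

```text
t 23.95 tcp br [3.79187403e-02 9.06922784e+01] 0.1558409426494786 vel 0.004335268178209492 [ 0.10649178 -0.56923896 -0.0869142 ]
-0.045 6 x [-1.5  0.7] -0.44 yfront 91.2 leg axis y 89.22
-0.04 18 x [-2.2  0.8] -0.75 yfront 91.9 leg axis y 89.91
-0.035 22 x [-2.8  0.8] -1.04 yfront 91.7 leg axis y 89.68
-0.03 28 x [-5.6  0.7] -2.49 yfront 91.9 leg axis y 89.89
-0.025 21 x [-2.7  0.7] -1.03 yfront 91.8 leg axis y 89.82
-0.02 24 x [-2.6  0.7] -1.02 yfront 91.9 leg axis y 89.87
-0.015 4 x [-1.5  0.1] -0.74 yfront 91.8 leg axis y 89.79
```

View pics/w13.png

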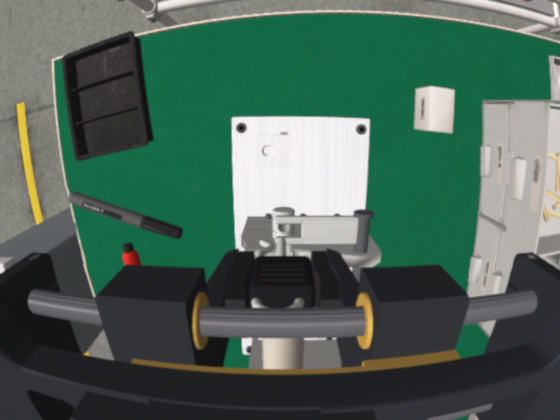

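View pics/w13z.png

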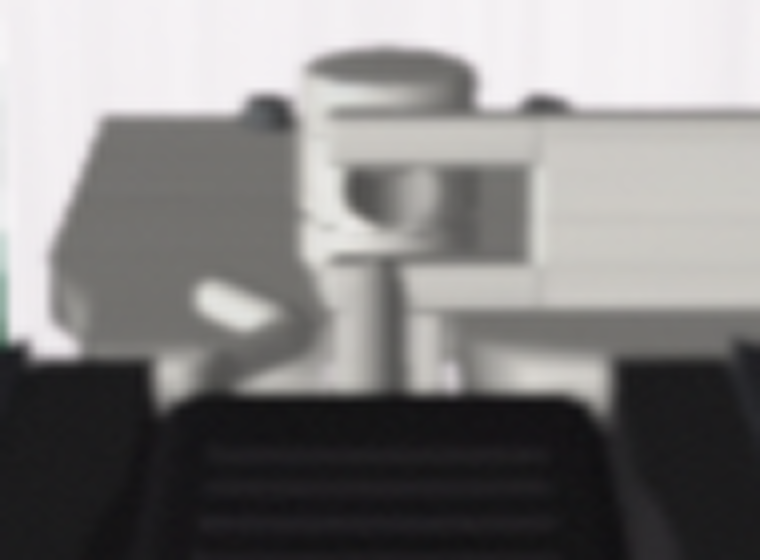

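```bash

python3 - <<'E'
from h import *
s=dict(np.load('w13.npz'))
im=cv2.cvtColor(s['pixels'],cv2.COLOR_RGB2BGR)[205:250,265:310];cv2.imwrite('pics/w13y.png',cv2.resize(im,None,fx=14,fy=12,interpolation=cv2.INTER_CUBIC))
def ray(s,u,v,z0):
    K=s['intrinsics'];a=(u-K[0,2])/K[0,0];b=(v-K[1,2])/K[1,1];th=np.hypot(a,b)
    d=np.array([np.sin(th)*a/th,np.sin(th)*b/th,np.cos(th)]);d=s['R'].T@d;c=-s['R'].T@s['t'];return c+d*(z0-c[2])/d[2]
o=np.array([.545,.1355]);a=np.radians(-4.2);E=np.array([[np.cos(a),np.sin(a)],[-np.sin(a),np.cos(a)]])
for uv,z0 in [((278.3,228),.0865),((284,228),.0885),((290,228),.0865),((273,220),.0805),((294.2,218),.0805)]: X=ray(s,*uv,z0);print(uv,1e3*(E@(X[:2]-o)))
B=wcloud(s);q=(B[...,:2]-o)@E.T;z=B[...,2]
# axle end extents by 94-101
k=(s['range_z']>0)&(q[...,1]>.0985)&(q[...,1]<.104)&(z>.075)&(z<.092)&(abs(q[...,0])<.02);print(k.sum(),np.percentile(q[...,0][k],[1,99]))
# fork slot edges: z~.094
for v in range(220,236,2):
    r=[(u,round(z[v,u]*1e3),round(q[v,u,0]*1e3,1),round(q[v,u,1]*1e3,1)) for u in range(272,306,3)];print(v,r)
E
```

```text
(278.3, 228) [-3.64008679 87.84893219]
(284, 228) [ 0.35244444 88.55596533]
(290, 228) [ 4.57963926 87.86511389]
(273, 220) [-7.50436787 91.81530358]
(294.2, 218) [ 7.66733267 93.3497176 ]
171 [-0.00740939  0.01769045]
220 [(272, 21, np.float64(-10.2), np.float64(72.7)), (275, 94, np.float64(-5.8), np.float64(96.0)), (278, 94, np.float64(-3.7), np.float64(96.1)), (281, 95, np.float64(-1.7), np.float64(96.4)), (284, 94, np.float64(0.3), np.float64(96.2)), (287, 93, np.float64(2.3), np.float64(95.9)), (290, 94, np.float64(4.3), np.float64(96.2)), (293, 94, np.float64(6.4), np.float64(96.2)), (296, 94, np.float64(8.4), np.float64(96.2)), (299, 95, np.float64(10.4), np.float64(96.5)), (302, 94, np.float64(12.4), np.float64(96.3)), (305, 94, np.float64(14.4), np.float64(96.3))]
222 [(272, 27, np.float64(-10.0), np.float64(72.6)), (275, 86, np.float64(-5.9), np.float64(92.1)), (278, 93, np.float64(-3.8), np.float64(94.4)), (281, 94, np.float64(-1.7), np.float64(94.9)), (284, 94, np.float64(0.3), np.float64(94.9)), (287, 95, np.float64(2.3), np.float64(95.1)), (290, 95, np.float64(4.3), np.
[... 2938 characters left out ...]
 52, np.float64(12.9), np.float64(72.4)), (302, 94, np.float64(12.6), np.float64(87.5)), (305, 94, np.float64(14.6), np.float64(87.7))]
234 [(272, 59, np.float64(-9.0), np.float64(73.2)), (275, 86, np.float64(-6.0), np.float64(83.1)), (278, 87, np.float64(-3.9), np.float64(83.6)), (281, 88, np.float64(-1.7), np.float64(84.1)), (284, 89, np.float64(0.4), np.float64(84.2)), (287, 88, np.float64(2.5), np.float64(84.0)), (290, 86, np.float64(4.6), np.float64(83.3)), (293, 83, np.float64(6.9), np.float64(82.2)), (296, 57, np.float64(10.2), np.float64(72.5)), (299, 57, np.float64(12.6), np.float64(72.4)), (302, 95, np.float64(12.6), np.float64(86.4)), (305, 93, np.float64(14.7), np.float64(85.9))]
```

View pics/w13y.png

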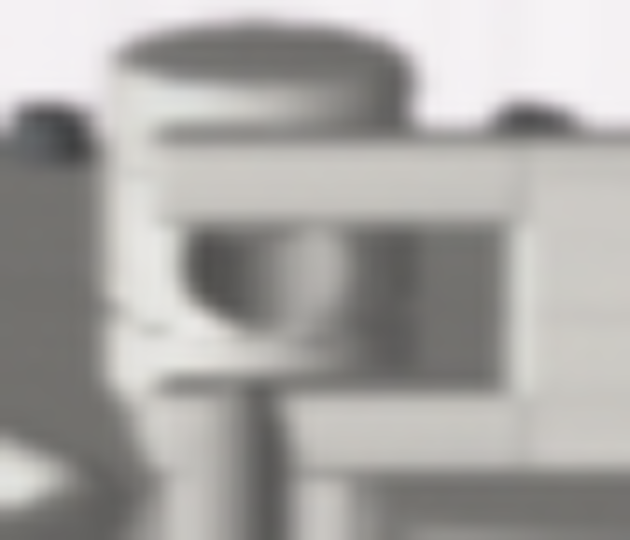

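Call:
servo_tool(motion=[{"x":0.14,"y":-0.07,"z":-0.5,"yaw":0,"fingers":1},{"x":0,"y":0,"z":-0.6,"yaw":0,"fingers":1},{"x":0,"y":0,"z":-0.2,"yaw":0,"fingers":1},{"x":0,"y":0,"z":0,"yaw":0,"fingers":1},{"x":0,"y":0,"z":0,"yaw":0,"fingers":1},{"x":0,"y":0,"z":0,"yaw":0,"fingers":1},{"x":0,"y":0,"z":0,"yaw":0,"fingers":1}])

```text
t: 24.7
tcp_pos: [0.5534, 0.2244, 0.1431]
ee_rot: [[0.072, 0.997, 0.0], [0.997, -0.072, 0.0], [0.0, 0.0, -1.0]]
contact_force: [0.1, -0.2, -0.3]
gripper_width: 0.316
```

```bash
python3 leg.py w14
python3 - <<'E'
from h import *
s=dict(np.load('w14.npz'))
im=cv2.cvtColor(s['pixels'],cv2.COLOR_RGB2BGR)[205:265,255:315];cv2.imwrite('pics/w14y.png',cv2.resize(im,None,fx=10,fy=9,interpolation=cv2.INTER_CUBIC))
s=snap('side')
im=cv2.cvtColor(s['pixels'],cv2.COLOR_RGB2BGR)[200:280,235:315];cv2.imwrite('pics/s14z.png',cv2.resize(im,None,fx=7,fy=7,interpolation=cv2.INTER_CUBIC))
E
```

```text
t 24.7 tcp br [ 1.90665065 89.29638969] 0.14310475368967276 vel 0.002430926285806856 [ 0.07236681 -0.17341062 -0.29449098]
-0.05 45 x [-3.4  7.8] 0.3 yfront 95.1 leg axis y 93.08
-0.045 6 x [0.3 2.6] -0.44 yfront 89.7 leg axis y 87.75
-0.04 19 x [-0.4  2.7] -0.75 yfront 90.5 leg axis y 88.54
-0.035 23 x [-0.9  2.6] -1.05 yfront 90.5 leg axis y 88.53
-0.03 20 x [-3.8  2.3] -2.65 yfront 90.4 leg axis y 88.39
-0.025 30 x [-0.8  2.6] -1.04 yfront 90.6 leg axis y 88.63
-0.02 20 x [-0.8  2.5] -1.03 yfront 90.3 leg axis y 88.27
-0.015 5 x [0.4 1.9] -0.76 yfront 90.7 leg axis y 88.68
```

View pics/w14y.png

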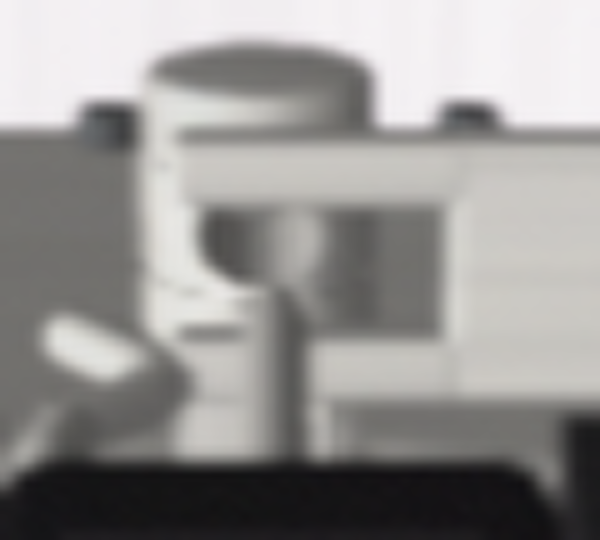

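View pics/s14z.png

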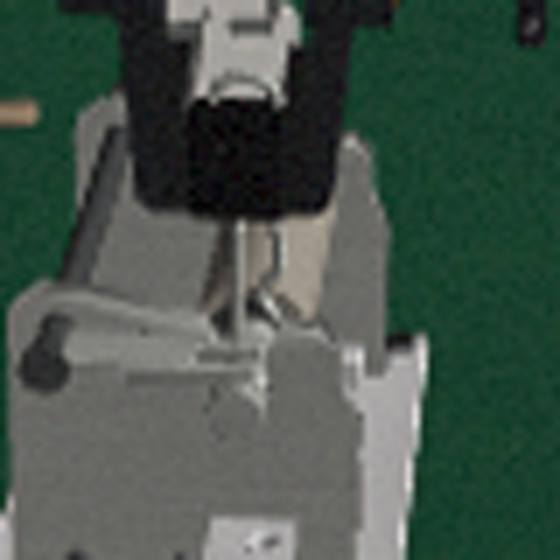

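Call:
servo_tool(motion=[{"x":-0.04,"y":0.07,"z":-0.1,"yaw":0,"fingers":1},{"x":0,"y":0,"z":0,"yaw":0,"fingers":1},{"x":0,"y":0,"z":0,"yaw":0,"fingers":1},{"x":0,"y":0,"z":0,"yaw":0,"fingers":1}])

```text
t: 25.2
tcp_pos: [0.5529, 0.2251, 0.1419]
ee_rot: [[0.072, 0.997, -0.0], [0.997, -0.072, -0.0], [-0.0, -0.0, -1.0]]
contact_force: [-0.6, -0.2, -0.7]
gripper_width: 0.315
```

```bash
python3 leg.py w15
python3 - <<'E'
from h import *
s=dict(np.load('w15.npz'))
im=cv2.cvtColor(s['pixels'],cv2.COLOR_RGB2BGR)[205:265,255:315];cv2.imwrite('pics/w15y.png',cv2.resize(im,None,fx=10,fy=9,interpolation=cv2.INTER_CUBIC))
def ray(s,u,v,z0):
    K=s['intrinsics'];a=(u-K[0,2])/K[0,0];b=(v-K[1,2])/K[1,1];th=np.hypot(a,b)
    d=np.array([np.sin(th)*a/th,np.sin(th)*b/th,np.cos(th)]);d=s['R'].T@d;c=-s['R'].T@s['t'];return c+d*(z0-c[2])/d[2]
E
```

```text
t 25.2 tcp br [ 1.3363297  89.89044964] 0.1419010589758471 vel 0.0017288015438127284 [-0.64304375 -0.23704776 -0.74522228]
-0.05 46 x [-4.2  7.2] 0.2 yfront 95.7 leg axis y 93.69
-0.045 7 x [-0.4  2. ] -0.5 yfront 90.7 leg axis y 88.66
-0.04 17 x [-1.2  2.1] -0.91 yfront 91.3 leg axis y 89.33
-0.035 23 x [-1.5  2.1] -1.04 yfront 91.0 leg axis y 89.03
-0.03 24 x [-4.4  2. ] -2.52 yfront 91.0 leg axis y 89.0
-0.025 25 x [-1.4  2. ] -1.03 yfront 91.1 leg axis y 89.13
-0.02 22 x [-1.3  2. ] -1.03 yfront 91.2 leg axis y 89.21
-0.015 6 x [-0.7  1.8] -0.8 yfront 91.1 leg axis y 89.11
```

View pics/w15y.png

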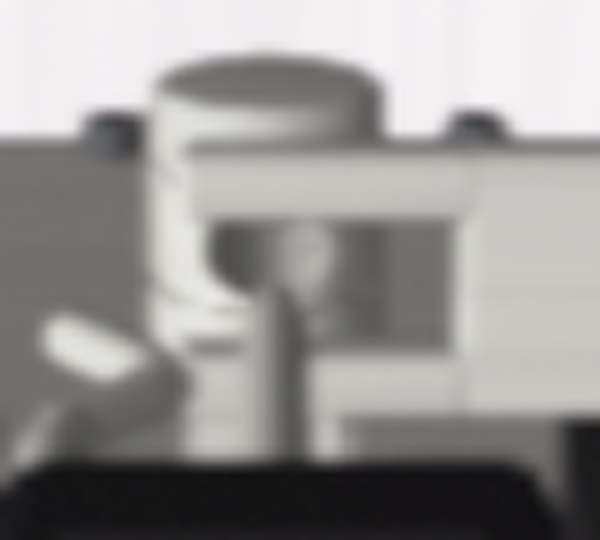

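Call:
servo_tool(motion=[{"x":0,"y":0,"z":-0.4,"yaw":0,"fingers":1},{"x":0,"y":0,"z":-0.4,"yaw":0,"fingers":1},{"x":0,"y":0,"z":-0.4,"yaw":0,"fingers":1},{"x":0,"y":0,"z":-0.1,"yaw":0,"fingers":1},{"x":0,"y":0,"z":0,"yaw":0,"fingers":1}])

```text
t: 25.75
tcp_pos: [0.5528, 0.2249, 0.1286]
ee_rot: [[0.072, 0.997, -0.0], [0.997, -0.072, -0.0], [-0.0, -0.0, -1.0]]
contact_force: [0.1, -0.5, -0.5]
gripper_width: 0.31
```

Call:
servo_tool(motion=[{"x":0,"y":0,"z":-0.3,"yaw":0,"fingers":1},{"x":0,"y":0,"z":-0.3,"yaw":0,"fingers":1},{"x":0,"y":0,"z":-0.3,"yaw":0,"fingers":1},{"x":0,"y":0,"z":0,"yaw":0,"fingers":1}])

```text
t: 26.15
tcp_pos: [0.5526, 0.2249, 0.1194]
ee_rot: [[0.072, 0.997, -0.001], [0.997, -0.072, -0.0], [-0.0, -0.001, -1.0]]
contact_force: [0.3, -0.6, -1.6]
gripper_width: 0.317
```

```bash
python3 leg.py w16
python3 - <<'E'
from h import *
s=snap('side')
im=cv2.cvtColor(s['pixels'],cv2.COLOR_RGB2BGR)[200:280,235:315];cv2.imwrite('pics/s16z.png',cv2.resize(im,None,fx=7,fy=7,interpolation=cv2.INTER_CUBIC))
E
```

```text
t 26.15 tcp br [ 0.9966029  89.76195034] 0.11938463615251883 vel 0.0066581624084536255 [ 0.31141331 -0.5847108  -1.64567004]
-0.045 6 x [-2.6  2.9] -0.83 yfront 87.0 leg axis y 84.96
-0.04 20 x [-3.7  6.6] 0.43 yfront 87.9 leg axis y 85.92
-0.035 125 x [-4.8  6.5] -0.15 yfront 90.2 leg axis y 88.21
-0.03 68 x [-4.6  6.7] 0.06 yfront 95.5 leg axis y 93.51
-0.025 55 x [-3.4  5.8] 0.18 yfront 95.3 leg axis y 93.27
-0.02 24 x [-1.7  1.6] -1.04 yfront 90.7 leg axis y 88.72
-0.015 4 x [-0.5  1. ] -0.76 yfront 90.7 leg axis y 88.74
```

View pics/w16z.png

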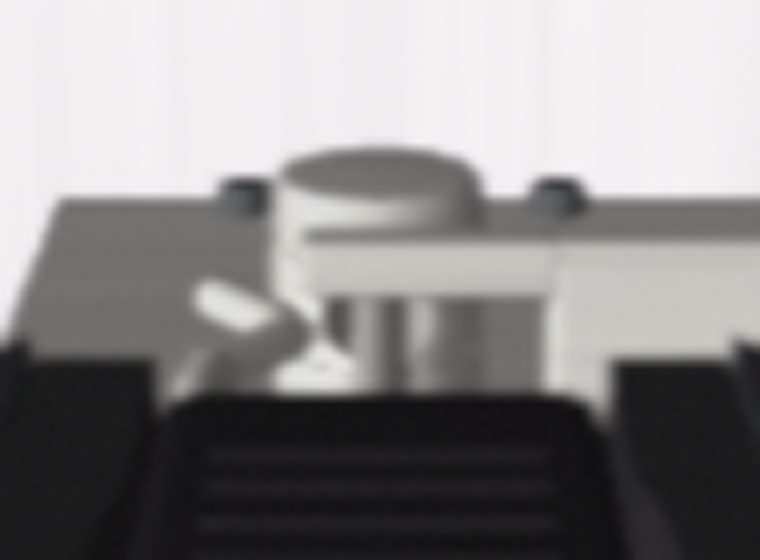

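View pics/s16z.png

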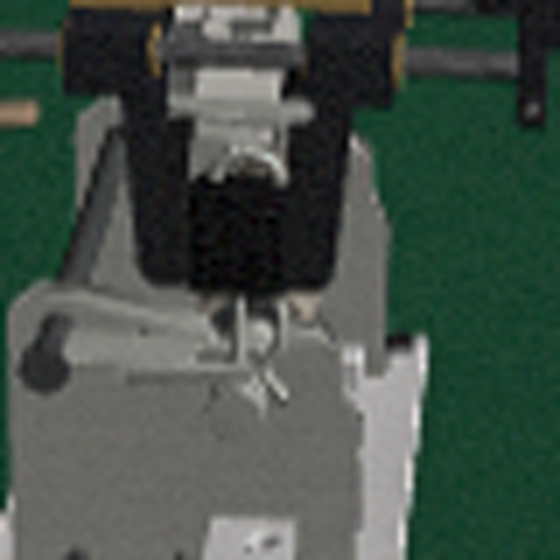

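Call:
servo_tool(motion=[{"x":0,"y":0,"z":-0.3,"yaw":0,"fingers":1},{"x":0,"y":0,"z":-0.3,"yaw":0,"fingers":1},{"x":0,"y":0,"z":-0.3,"yaw":0,"fingers":1},{"x":0,"y":0,"z":0,"yaw":0,"fingers":1}])

```text
t: 26.65
tcp_pos: [0.5524, 0.2251, 0.1102]
ee_rot: [[0.072, 0.997, -0.001], [0.997, -0.072, -0.0], [-0.0, -0.001, -1.0]]
contact_force: [-0.6, 1.5, -0.8]
gripper_width: 0.315
```

Call:
servo_tool(motion=[{"x":0,"y":0,"z":-0.3,"yaw":0,"fingers":1},{"x":0,"y":0,"z":-0.3,"yaw":0,"fingers":1},{"x":0,"y":0,"z":-0.2,"yaw":0,"fingers":1},{"x":0,"y":0,"z":0,"yaw":0,"fingers":1}])

```text
t: 27.05
tcp_pos: [0.5532, 0.2249, 0.1027]
ee_rot: [[0.073, 0.997, 0.001], [0.997, -0.073, -0.0], [-0.0, 0.001, -1.0]]
contact_force: [-0.8, -0.4, -0.3]
gripper_width: 0.316
```

Call:
servo_tool(motion=[{"x":0,"y":0,"z":-0.2,"yaw":0,"fingers":1},{"x":0,"y":0,"z":-0.1,"yaw":0,"fingers":1},{"x":0,"y":0,"z":0,"yaw":0,"fingers":1}])

```text
t: 27.35
tcp_pos: [0.553, 0.2251, 0.0998]
ee_rot: [[0.072, 0.997, 0.0], [0.997, -0.072, -0.0], [-0.0, 0.0, -1.0]]
contact_force: [-0.5, 0.1, -0.5]
gripper_width: 0.315
```

```bash
python3 leg.py w17
python3 - <<'E'
from h import *
s=snap('side')
for q in ['clip_grip','clip_seat','axle_hole']: pl(s,'side',q)
im=cv2.cvtColor(s['pixels'],cv2.COLOR_RGB2BGR)[200:280,235:315];cv2.imwrite('pics/s17z.png',cv2.resize(im,None,fx=7,fy=7,interpolation=cv2.INTER_CUBIC))
E
```

```text
t 27.35 tcp br [ 1.41221657 89.89999628] 0.09981035229848058 vel 0.004677684572596725 [-0.46792169  0.14678185 -0.52511547]
-0.01 14 x [-2.9  6.3] 0.29 yfront 95.5 leg axis y 93.48
side clip_grip 0.64 [551.1 223.8 116.3]
side clip_grip 0.45 [548.1 140.   -0.6]
side clip_seat 0.73 [552.3 222.5  82.5]
side axle_hole 0.72 [559.4 223.3  78.3]
side axle_hole 0.26 [540.4  18.8  89.9]
```

View pics/w17z.png

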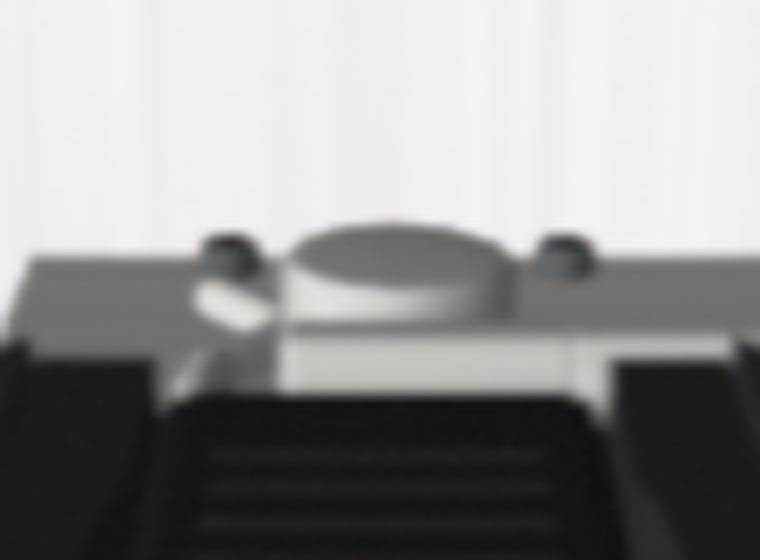

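View pics/s17z.png

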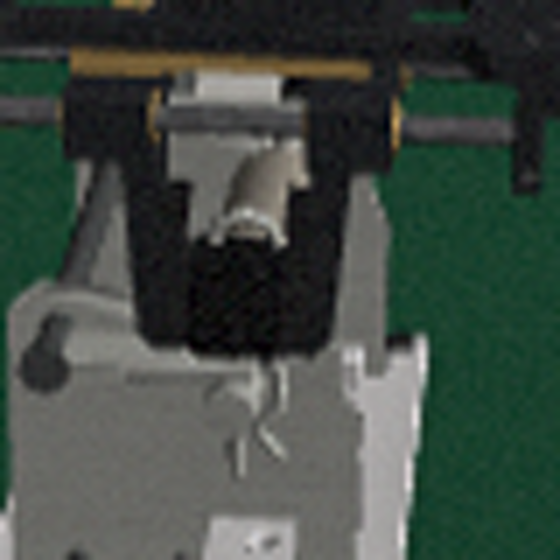

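Call:
servo_tool(motion=[{"x":0,"y":0,"z":-0.1,"yaw":0,"fingers":1},{"x":0,"y":0,"z":0,"yaw":0,"fingers":1},{"x":0,"y":0,"z":0,"yaw":0,"fingers":1}])

```text
t: 27.9
tcp_pos: [0.553, 0.2251, 0.099]
ee_rot: [[0.072, 0.997, 0.0], [0.997, -0.072, 0.0], [0.0, 0.0, -1.0]]
contact_force: [0.8, 0.3, 0.3]
gripper_width: 0.314
```

Call:
servo_tool(motion=[{"x":0,"y":0,"z":-0.1,"yaw":0,"fingers":1},{"x":0,"y":0,"z":0,"yaw":0,"fingers":1},{"x":0,"y":0,"z":0,"yaw":0,"fingers":1}])

```text
t: 28.2
tcp_pos: [0.5531, 0.2252, 0.0988]
ee_rot: [[0.072, 0.997, 0.0], [0.997, -0.072, 0.001], [0.001, 0.0, -1.0]]
contact_force: [-1.6, -1.5, 8.6]
gripper_width: 0.317
```

Call:
servo_tool(motion=[{"x":0,"y":0,"z":-0.1,"yaw":0,"fingers":1},{"x":0,"y":0,"z":0,"yaw":0,"fingers":1},{"x":0,"y":0,"z":0,"yaw":0,"fingers":1}])

```text
t: 28.5
tcp_pos: [0.5532, 0.2252, 0.0986]
ee_rot: [[0.073, 0.997, 0.0], [0.997, -0.073, 0.001], [0.001, 0.0, -1.0]]
contact_force: [-5.8, -1.3, 15.0]
gripper_width: 0.315
```

Call:
servo_tool(motion=[{"x":-0.03,"y":0,"z":0.15,"yaw":0,"fingers":1},{"x":0,"y":0,"z":0,"yaw":0,"fingers":0.6},{"x":0,"y":0,"z":0,"yaw":0,"fingers":0.45},{"x":0,"y":0,"z":0,"yaw":0,"fingers":0.45},{"x":0,"y":0,"z":1,"yaw":0,"fingers":0.45},{"x":0,"y":0,"z":3,"yaw":0,"fingers":0.45},{"x":0,"y":0,"z":4,"yaw":0,"fingers":0.45},{"x":0,"y":0,"z":3,"yaw":0,"fingers":0.45}])

```text
t: 29.3
tcp_pos: [0.5532, 0.225, 0.2111]
ee_rot: [[0.073, 0.997, 0.002], [0.997, -0.073, 0.001], [0.001, 0.002, -1.0]]
contact_force: [0.7, 0.8, -0.8]
gripper_width: 0.55
```

Call:
servo_tool(motion=[{"x":-2,"y":-3,"z":0,"yaw":0,"fingers":0.45},{"x":-2,"y":-3,"z":0,"yaw":0,"fingers":0.45},{"x":0,"y":0,"z":0,"yaw":0,"fingers":0.45},{"x":0,"y":0,"z":0,"yaw":0,"fingers":0.45},{"x":0,"y":0,"z":0,"yaw":0,"fingers":0.45}])

```text
t: 29.8
tcp_pos: [0.5132, 0.1662, 0.2088]
ee_rot: [[0.071, 0.997, 0.001], [0.997, -0.071, 0.001], [0.001, 0.001, -1.0]]
contact_force: [0.1, -0.5, -0.9]
gripper_width: 0.55
```

```bash

python3 - <<'E'
from h import *
print(manip.get_state()['t'],manip.get_state()['contact_force'])
for c in ('side','wrist','top'):
    s=snap(c,c+'18');np.savez(c+'18.npz',**{k:np.array(v) for k,v in s.items()})
    for q in ['clip_grip','clip_seat','axle_hole','roller_mid','keeper_grip','screw_tin','stopwatch','gauge_block']: pl(s,c,q)
    if c=='side':
        im=cv2.cvtColor(s['pixels'],cv2.COLOR_RGB2BGR)[200:290,235:325];cv2.imwrite('pics/s18z.png',cv2.resize(im,None,fx=6.5,fy=6.5,interpolation=cv2.INTER_CUBIC))
E
```

```text
29.8 [ 0.0966258  -0.51740324 -0.91050914]
side clip_grip 0.62 [550.6 226.3 116.7]
side clip_seat 0.5 [551.5 224.7  80.3]
side axle_hole 0.74 [591.   20.6  89.6]
side axle_hole 0.67 [560.9 225.7  78.9]
side roller_mid 0.52 [546.7 133.5  82.4]
side keeper_grip 0.82 [539.3  19.5  91.3]
side screw_tin 0.68 [550.6 219.   80.1]
side screw_tin 0.56 [390.4 -52.1  -2. ]
side stopwatch 0.51 [ 381.4 -277.4   -2.3]
side gauge_block 0.61 [699.2 301.6  -2.5]
wrist clip_grip 0.6 [551.4 222.6 117.4]
wrist clip_seat 0.97 [552.8 228.2  82.4]
wrist axle_hole 0.65 [553.4 223.3  79.9]
wrist roller_mid 0.94 [544.9 136.5  80.2]
wrist keeper_grip 0.72 [533.7  19.   90.4]
wrist keeper_grip 0.39 [552.  221.8  77.7]
wrist screw_tin 0.72 [390.8 -51.2  -1.8]
wrist gauge_block 0.57 [699.2 305.    5.5]
top clip_grip 0.37 [554.1 227.4 119.9]
top clip_grip 0.22 [ 382.9 -273.1   -2. ]
top clip_seat 0.49 [554.5 228.   77.7]
top keeper_grip 0.74 [554.1 224.2  78.1]
top keeper_grip 0.53 [534.1  19.3  91.4]
top screw_tin 0.69 [392.  -55.    0.9]
top screw_tin 0.17 [550.9 228.2  78. ]
top stopwatch 0.53 [ 382.4 -271.8   -2.4]
top gauge_block 0.71 [700.4 308.    2.9]
```

View pics/s18z.png

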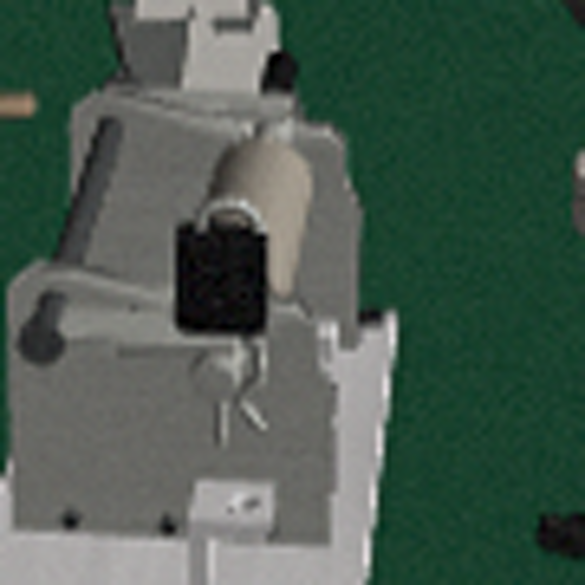

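View pics/wrist18.png

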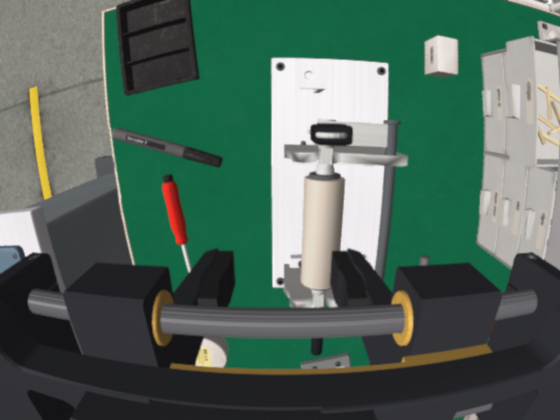

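```bash

python3 - <<'E'
from h import *
s=dict(np.load('wrist18.npz'));P=wcloud(s);z=P[...,2];ok=s['range_z']>0
o=np.array([.545,.1355]);a=np.radians(-4.2);E=np.array([[np.cos(a),np.sin(a)],[-np.sin(a),np.cos(a)]])
B=(P[...,:2]-o)@E.T*1e3
k=ok&(abs(B[...,0])<12)&(abs(B[...,1]-89)<6)&(z>.11);print('clip top',np.percentile(z[k],[5,25,50,75,98]))
k=ok&(abs(B[...,1]-89)<25)&(abs(B[...,0])<25)&(z>.118)&(z<.131);print('block',np.percentile(B[...,0][k],[2,98]),np.percentile(B[...,1][k],[2,98]))
for x in (20,30,40): 
    k=ok&(abs(B[...,0]-x)<4)&(abs(B[...,1]-89)<7)&(z>.05);print('arm+',x,np.median(z[k]),k.sum())
k=ok&(abs(B[...,0]-30)<25)&(abs(B[...,1]+89)<7)&(z>.05);print('arm-',np.median(z[k]) if k.sum() else None)
k=ok&(abs(B[...,0])<4)&(abs(B[...,1])<45)&(z>.05)&(z<.12);print('sleeve top',np.median(z[k]))
print(manip.job_done())
E
```

```text
clip top [0.12736615 0.12801676 0.12866467 0.13549865 0.13953707]
block [-13.79838522  13.03992804] [81.64569596 96.46060337]
arm+ 20 0.09445470221701234 68
arm+ 30 0.09424395365577942 157
arm+ 40 0.0943594814672685 159
arm- None
sleeve top 0.09780793580825904
the job is handed in; nothing more can be done
None
```

The roller is in the bracket with the drilled end on the fork side, the keeper is shut over it, and the R-clip is pushed home. I handed the job in at about 30 s, with the gripper clear of everything.

**Last checks that agreed:**
- **Keeper and roller:** the fork arm lies flat at about 94 mm along its length, and the top of the sleeve is at about 98 mm, so the axle is at about 80 mm.
- **Clip:** the top of the grip is at about 128 mm and centred on the cross-hole, which means its underside rests on the fork. It met a hard stop at the expected height. The side picture shows both legs below the axle, with the bent leg in front.
- **Tin, stopwatch and block:** their positions match the first look to within about 6 mm, which is roughly the camera network's scatter.

**What was less certain or not ideal:**
- **Grip force:** the gripper is fixed at half its maximum, about 30 N. That is above the 20 to 25 N you asked for on the sleeve, though under the 40 N limit.
- **First grasp:** it was about 3 mm off centre, so I opened and gripped again before lifting. It probably shifted the roller 2 to 3 mm in the rest, with a few newtons of side force.
- **Closing the keeper:** one reading on the fingers reached about 38 N, probably from friction or the arm's own motion.
- **Clip snap:** I did not see the 10 to 15 N push as a separate peak; forces were only read between steps. That the bent leg snapped round rests on the picture and the seating height.

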